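# Put the microscope accessories away in their fitted tray

### The arm

A 7-joint arm with a two-finger parallel gripper is mounted at the origin on the work surface. World frame = base frame: x ahead of the robot, y to its left, z up, the work surface at z = 0. Lengths are in m, angles in rad, forces in N, time in s.
With the tool pointing down it reaches from about 0.35 to 0.9 m from the base axis. Payload 19.9 kg.
Tool frame: the origin (TCP) lies between the finger pads; the fingertips stand 14 mm ahead of it and the grasp point (between the pads) lies 5 mm behind it; z points along the fingers, y is the line along which they close (so a half turn about z gives the same grasp; the last joint's range is limited). The gripper opens to 85 mm and grips with 20 to 120 N. Pads are 22 mm wide; open, the fingers measure 114 mm over their backs; the gripper's body (76 mm by 85 mm) begins 54 mm behind the grasp point. The pads swing forward as they close: fully open they stand 13 mm farther back than shut.
Start: joints at [-1.159, 0.417, -0.01, 1.614, 0.005, 1.111, -0.053], TCP at [0.273, 0.562, 0.245] pointing down, gripper open.
Joint ranges: [-2.81, 2.81], [-0.39, 2.02], [-1.27, 1.25], [0.06, 2.57], [-1.19, 4.33], [0.19, 2], [-2.82, 2.82]. Speed limits (rad/s): [1.89, 1.89, 2.39, 2.39, 3.01, 3.01, 3.01].

### API

Orientations are given as a rotation vector (axis times angle).
In Python, from plant import r gives the robot as it stands.
- The arm moves only by the shell command python3 -m handwheel 'ROWS' [FORCE]. ROWS is JSON, a list of rows, each an object of numbers: "x", "y", "z": the shift along the tool's x, y, z each as a share of 250 mm, from -1 to 1; "ax", "ay", "az": the turn, a rotation vector about the tool's x, y, z each as a share of 30 degrees, from -1 to 1; "fingers": the gripper's target within -1 to 1 (fully open at 1, half-way at 0, shut at -1). In form: [{"x": .., "y": .., "z": .., "ax": .., "ay": .., "az": .., "fingers": ..}, ...]. A call has 1 to 8 rows; each row is the pose to reach, as a shift and turn from the pose commanded when the call began, along the tool's axes at that moment; what a row does not reach only later rows make up. A row lasts 1/10 s, in which the tool goes at most 50 mm and 8.59 degrees, less where a joint would pass 70% of its speed; a pose out of reach is approached as far as the arm can. A call with a number of a shift or a turn outside -1 to 1 is refused whole. A call with a gripper value outside its range is refused whole. The fingers move at their own pace and stop on an object; FORCE is the grip in N (left out, the last holds). Time passes only in rows, so rows that repeat a pose let the fingers close. It gives the time, the measured TCP pose, the force, the opening and the grip force at its end, in the units of the state.
- r.get_state(): the state, without advancing time (a new reading comes with each control period).
- r.camera(name): name is "side" or "top" or "wrist"; returns a dict with "pixels" (420x560x3 uint8, red, green, blue), "range_z" (420x560 float32, m along the optical axis (not along the pixel's ray), 0 where there is no reading), "mtx" (3x3 intrinsics, pixels), "R" (3x3) and "t" (3): a world point X has camera coordinates R X + t. Camera axes: x right, y down, z forward; pixel columns grow to the right and rows downward; lengths in m; the calibration is good to about 2 mm. The wrist camera is an equidistant fisheye: a pixel r from the principal point sees the ray r / f radians off the axis. A picture is of the moment at which its call begins.
- r.job_done(): hands the job in; it is judged then, once.
The state is a dict: "t": time; "qpos": joint angles; "qd": joint speeds; "joint_efforts": joint torques, N m; "tool_pos": TCP position; "orientation": TCP orientation; "wrist_force": force on the tool from outside, world axes, zero at the start; "moment": the same for the moment, N m; "finger_gap": finger opening in m; "finger_force": force on a finger pad.
Only numpy, scipy, OpenCV 4.12 (cv2) and the standard library are available. Lean on these libraries where they do the work, as an engineer would, in place of code of your own. Each camera call takes 0.05 s, during which the arm holds its last target. There are 200 camera calls.

### The job

The microscope session is over: take the eyepiece, the auxiliary lens, the camera and the small wooden slide case from the bench mat and put each one away in the accessory tray, upright as it stands now and down on the floor of the foam pocket that is cut for it. They are optics, so set them down rather than dropping them, and leave the petri dish and the dropper bottle where they are.

Things in the scene. Friction and masses are not known exactly. Their poses are not given: they have to be found in the camera images.
- eyepiece: Spare microscope eyepiece standing upright on the grey bench mat: black knurled barrel of 42 mm diameter (with a white ring) from 24 to 46 mm above its foot, rubber eyecup (41 mm diameter) up to 58 mm, and below a bright steel sleeve of 30 mm diameter, from 0 to 24 mm, on which it stands. About 0.14 kg. Origin: centre of its underside, z up.
- aux_lens: Auxiliary front lens of the microscope lying flat on the bench mat: black knurled ring of 62 mm diameter, 31 mm high, with an aluminium thread collar of 52 mm diameter above it up to 36 mm, and blue coated glass in the top. About 0.22 kg. Origin: centre of its underside, z up.
- camera: Microscope camera standing on the bench mat: red metal body, 44 x 44 mm and 46 mm high, with a steel mount ring and a black dust cap (27 to 30 mm diameter) on top up to 55 mm. About 0.13 kg. Origin: centre of its underside, z up; x and y square to its sides (it may be turned any way about z).
- scale_case: Small wooden case of the calibration slide, lying on the bench mat: brown box 80 mm (its x) by 34 mm (its y), 26 mm high, small brass clasp and paper label. About 0.09 kg. Origin: centre of its underside, z up; it may be turned any way about z.
- insert_small_round: Dark grey foam insert, 115 x 115 mm and 22 mm thick, fixed in the shallow aluminium tray. Origin: centre of its underside, z up; x and y run along its edges. In its middle is a small round pocket of 46 mm diameter, with a flat ochre-yellow floor, 8 mm deep: the floor lies 14 mm above the origin and the top face 22 mm above it. It is the place for the eyepiece (sleeve down).
- insert_large_round: Dark grey foam insert, 115 x 115 mm and 22 mm thick, fixed in the shallow aluminium tray. Origin: centre of its underside, z up; x and y run along its edges. In its middle is a large round pocket of 78 mm diameter, with a flat ochre-yellow floor, 8 mm deep: the floor lies 14 mm above the origin and the top face 22 mm above it. It is the place for the auxiliary lens.
- insert_square: Dark grey foam insert, 115 x 115 mm and 22 mm thick, fixed in the shallow aluminium tray. Origin: centre of its underside, z up; x and y run along its edges. In its middle is a square pocket, 60 x 60 mm, its sides parallel to x and y, with a flat ochre-yellow floor, 8 mm deep: the floor lies 14 mm above the origin and the top face 22 mm above it. It is the place for the camera (cap up, sides parallel to the pocket's, any of the four ways).
- insert_oblong: Dark grey foam insert, 115 x 115 mm and 22 mm thick, fixed in the shallow aluminium tray. Origin: centre of its underside, z up; x and y run along its edges. In its middle is an oblong pocket, 96 mm along x by 50 mm along y, with a flat ochre-yellow floor, 8 mm deep: the floor lies 14 mm above the origin and the top face 22 mm above it. It is the place for the calibration-slide case (lying flat, long side along the pocket, either way round).
- petri_dish: Bystander: open glass dish of 90 mm diameter, 15 mm high, with a dried sprig in it, on the far side of the table. Origin: centre of its underside. Leave it alone.
- dropper_bottle: Bystander: small brown bottle of 40 mm diameter, 93 mm high, with a black rubber bulb, on the far side of the table. Origin: centre of its underside. Leave it alone.

How it is judged:
By the outcome, as a careful person would: the job done as asked, in the order asked, and still so for the second after the job is handed in, with the robot touching nothing.
It also fails if it takes over 96 s, if anything falls off the work surface, if the arm or the gripper's body presses on something with over 40 N, if the wrist force passes 120 N, or if a joint passes its speed limit or range.

## Working session

There is one attempt and no reset: what is moved stays moved. The work goes in short steps, Python scripts to look and compute and a shell command to move; the robot and the scene stay as the last step left them, time stands still between calls to the robot, and variables do not carry over. Pictures are saved under pics/ and viewed, at most 14 in all, crops included, and the job is handed in when it is done.

```bash
ls; mkdir -p pics; python3 - <<'E'
from plant import r
import cv2,numpy as np
for n in("top","side"):
    c=r.camera(n); np.savez(f"{n}0.npz",**c); cv2.imwrite(f"pics/{n}0.png",c["pixels"][...,::-1]); print(n,c["mtx"].round(1).tolist(),c["R"].round(3).tolist(),c["t"].round(3).tolist())
s=r.get_state(); print(s)
E
```

```text
pics
top [[464.1, 0.0, 282.4], [0.0, 464.1, 211.0], [0.0, 0.0, 1.0]] [[0.023, -1.0, -0.014], [-0.998, -0.022, -0.055], [0.054, 0.016, -0.998]] [-0.001, 0.592, 0.878]
side [[543.0, 0.0, 277.9], [0.0, 543.0, 209.2], [0.0, 0.0, 1.0]] [[-0.996, -0.088, -0.014], [-0.059, 0.77, -0.635], [0.067, -0.632, -0.772]] [0.609, 0.073, 1.014]
{'t': 0.1, 'qpos': array([-1.15953425,  0.41791874, -0.0103276 ,  1.61407078,  0.00470943,
        1.11072852, -0.05297799]), 'qd': array([ 0.00078504, -0.00082103, -0.00058024, -0.00195738,  0.00020325,
        0.00155292, -0.00067916]), 'joint_efforts': array([ 2.06276651e-03, -8.65820289e+01,  6.81311600e-01, -4.35635018e+01,
        1.94226141e-02,  4.92099876e-03, -5.61906677e-05]), 'tool_pos': array([0.2732777 , 0.56177154, 0.2447381 ]), 'orientation': array([-7.05014448e-01, -3.06129435e+00,  1.71083096e-03]), 'wrist_force': array([-0.6649401 ,  0.33235579,  0.39659251]), 'moment': array([-0.041757  ,  0.03833457,  0.01127514]), 'finger_force': 0.0, 'finger_gap': 0.08539988786377316}
```

View pics/top0.png

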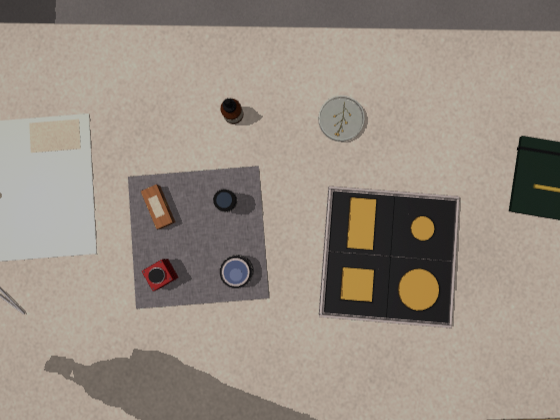

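View pics/side0.png

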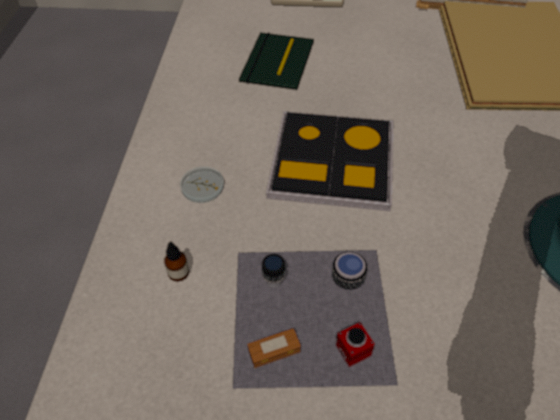

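The top view shows, on the mat: case (156,207), eyepiece (225,200), camera (159,275) and aux lens (236,271). The tray pockets are oblong (362,223), small round (423,228), square (357,285) and large round (419,290). The side view shows the same, with nothing hidden by the arm. Next I'll measure positions in both views.

```bash
cat > h.py <<'E'
import numpy as np, cv2
from scipy.spatial.transform import Rotation as Ro
def world(c):                      # range image -> world points
    v,u=np.mgrid[:420,:560]; z=c["range_z"]; K=c["mtx"]
    p=np.stack([(u-K[0,2])/K[0,0]*z,(v-K[1,2])/K[1,1]*z,z],-1)
    return (p-c["t"])@c["R"]
def cast(c,uv,h):                  # pixels -> plane z=h
    uv=np.atleast_2d(uv).astype(float); K=c["mtx"]
    d=np.c_[(uv-K[:2,2])/np.diag(K)[:2],np.ones(len(uv))]@c["R"]; o=-c["R"].T@c["t"]
    return (o+d*((h-o[2])/d[:,2])[:,None])[:,:2]
def blobs(m,amin):
    cs,_=cv2.findContours(m.astype(np.uint8),cv2.RETR_EXTERNAL,cv2.CHAIN_APPROX_NONE)
    return sorted([k for k in cs if cv2.contourArea(k)>amin],key=cv2.contourArea)
def rect(xy):                      # min-area rect of world xy (m)
    (cx,cy),(w,h),a=cv2.minAreaRect((np.asarray(xy)*1000).astype(np.float32))
    return np.round([cx,cy,w,h,a if w>h else a+90],1)   # angle of long side, deg
E
python3 - <<'E'
from h import *
for n in("top","side"):
    c=dict(np.load(n+"0.npz")); W=world(c); print(n,"cam",(-c["R"].T@c["t"]).round(3))
    hsv=cv2.cvtColor(c["pixels"],cv2.COLOR_RGB2HSV); H,S,V=cv2.split(hsv)
    tr=(W[...,1]<-.02)&(W[...,1]>-.45)&(W[...,0]>.25)&(W[...,0]<.72)
    for k in blobs(tr&(H>14)&(H<30)&(S>180)&(V>90)&(abs(W[...,0]-.55)<.2),150):
        m=cv2.drawContours(np.zeros((420,560),np.uint8),[k],-1,1,-1)>0
        zf=np.median(W[...,2][m]); M=cv2.moments(k); uv=(M['m10']/M['m00'],M['m01']/M['m00'])
        print(" pocket",np.round(uv,1),"zfloor %.4f"%zf,"ctr",cast(c,uv,zf+.004).round(4),rect(cast(c,k[:,0],zf)))
    mat=(W[...,1]>.04)&(W[...,1]<.32)&(W[...,0]>.36)&(W[...,0]<.66)
    z=W[...,2]; print(" mat z",np.median(z[mat]).round(4), "table",np.median(z[(W[...,1]<.0)&(W[...,1]>-.05)]).round(4),"traytop",[np.round(q,4) for q in np.percentile(z[tr&(V<60)],[20,50,80])])
    zm=np.median(z[mat])
    for k in blobs(mat&(z>zm+.012),100):
        m=cv2.drawContours(np.zeros((420,560),np.uint8),[k],-1,1,-1)>0; m&=z>zm+.012
        h=np.percentile(z[m],95)-zm; 
        print(" obj",k[:,0].mean(0).round(),"h %.4f"%h, "hsv",np.median(hsv[m],0))
        for lo in(h-.004,h-.013):
            P=W[m&(z-zm>lo)][:,:2]; print("    >%.3f"%lo,len(P),rect(P),"mean",P.mean(0).round(4))
E
```

```text
top cam [ 0.543 -0.002  0.909]
 mat z 0.0022 table -0.0004 traytop [np.float64(0.0249), np.float64(0.0265), np.float64(0.0279)]
 obj [225. 201.] h 0.0607 hsv [107.  35.  50.]
    >0.057 328 [588.3  64.9 156.2  39.4  70.4] mean [0.6068 0.1186]
    >0.048 386 [588.3  64.9 156.3  39.4  70.4] mean [0.6071 0.1184]
 obj [159. 274.] h 0.0568 hsv [  0.  180.   86.5]
    >0.053 173 [506.8 127.6  26.  268.8 109.7] mean [0.4667 0.2396]
    >0.044 541 [510.8 135.4  47.7 278.5 113.1] mean [0.4664 0.2396]
 obj [157. 207.] h 0.0286 hsv [ 12. 150. 141.]
    >0.025 628 [557.7 150.  295.8  75.6  70.3] mean [0.5938 0.251 ]
    >0.016 791 [557.2 150.3 295.7  78.2  70. ] mean [0.5942 0.2506]
 obj [236. 272.] h 0.0391 hsv [113.  29. 115.]
    >0.035 524 [508.3  65.   48.9 143.3 136.5] mean [0.4749 0.0968]
    >0.026 865 [506.9  67.3  60.  147.9 137.2] mean [0.4752 0.0961]
side cam [0.543 0.638 0.838]
 pocket [308.8 132.2] zfloor 0.0200 ctr [[ 0.5648 -0.2516]] [ 564.5 -256.8   44.3   38.9    4.1]
 pocket [359.2 175.8] zfloor 0.0202 ctr [[ 0.4558 -0.1285]] [ 455.7 -132.6   57.8   61.4  177.6]
 pocket [361.8
[... 308 characters left out ...]
06.  46.  40.]
    >0.056 358 [586.6 371.3  39.5 539.4  95.1] mean [0.6077 0.1291]
    >0.047 432 [586.8 371.3  39.8 539.4  95.1] mean [0.6077 0.1296]
 obj [349. 269.] h 0.0387 hsv [112.  32.  92.]
    >0.035 532 [519.8 354.3 567.2  52.   80.1] mean [0.4759 0.1058]
    >0.026 869 [493.3 354.4 573.   60.6  86.1] mean [0.4766 0.1072]
 obj [354. 343.] h 0.0562 hsv [  1. 235.  80.]
    >0.052 235 [510.  433.4 413.9  26.3  77.2] mean [0.4682 0.2502]
    >0.043 730 [488.5 428.5 429.2  59.   83.3] mean [0.4676 0.249 ]
 obj [273. 347.] h 0.0286 hsv [ 14. 185. 116.]
    >0.025 869 [552.3 430.6  82.7 407.3 104. ] mean [0.596  0.2587]
    >0.016 1127 [551.8 430.4  84.2 407.3 104.1] mean [0.5954 0.26  ]
```

```bash
sed -i 's/z=c\["range_z"\]; K/z=np.where(c["range_z"]>0,c["range_z"],np.nan); K/' h.py
cat > m.py <<'E'
from h import *
def measure(c):
    W=world(c); z=W[...,2]; hsv=cv2.cvtColor(c["pixels"],cv2.COLOR_RGB2HSV); H,S,V=cv2.split(hsv)
    tr=(W[...,1]<-.05)&(W[...,1]>-.36)&(W[...,0]>.36)&(W[...,0]<.66)
    for k in blobs(tr&(H>14)&(H<30)&(S>150)&(V>70),150):
        m=cv2.drawContours(np.zeros((420,560),np.uint8),[k],-1,1,-1)>0
        zf=np.nanmedian(z[m]); M=cv2.moments(k); uv=(M['m10']/M['m00'],M['m01']/M['m00'])
        print(" pocket",np.round(uv,1),"zfloor %.4f"%zf,"ctr",cast(c,uv,.0235).round(4),rect(cast(c,k[:,0],.02)))
    mat=(W[...,1]>.04)&(W[...,1]<.32)&(W[...,0]>.36)&(W[...,0]<.66)
    zm=np.nanmedian(z[mat]); print(" mat",zm.round(4))
    for k in blobs(mat&(z>zm+.012),100):
        m=cv2.drawContours(np.zeros((420,560),np.uint8),[k],-1,1,-1)>0; m&=z>zm+.012
        h=np.nanpercentile(z[m],95)-zm; print(" obj",k[:,0].mean(0).round(),"h %.4f"%h)
        for lo in(h-.005,h-.013):
            P=W[m&(z-zm>lo)][:,:2]; print("    >%.3f"%lo,len(P),rect(P),"mean",P.mean(0).round(4))
E
python3 - <<'E'
from m import *
for n in("top","side"): print(n); measure(dict(np.load(n+"0.npz")))
E
```

```text
top
 pocket [422.1 227.9] zfloor 0.0191 ctr [[ 0.5654 -0.2541]] [ 565.4 -255.8   44.    44.8  136. ]
 pocket [356.9 284.1] zfloor 0.0192 ctr [[ 0.4565 -0.1321]] [ 456.3 -132.4   59.9   60.9  176.8]
 pocket [361.2 223.2] zfloor 0.0191 ctr [[ 0.5718 -0.1386]] [ 572.3 -139.    50.1   97.2  176.6]
 pocket [418.3 289.2] zfloor 0.0192 ctr [[ 0.4497 -0.2476]] [ 449.5 -248.2   76.    76.4  117.6]
 mat 0.0022
 obj [225. 201.] h 0.0606
    >0.056 370 [607.6 119.4  39.9  38.7  27.5] mean [0.6076 0.1194]
    >0.048 384 [607.4 119.4  39.9  39.1  24.5] mean [0.6074 0.119 ]
 obj [159. 274.] h 0.0567
    >0.052 187 [466.9 240.7  26.7  27.9 148.5] mean [0.4665 0.2405]
    >0.044 542 [466.2 240.8  44.1  44.1  32.6] mean [0.4663 0.24  ]
 obj [157. 207.] h 0.0285
    >0.023 701 [594.4 252.8  79.8  34.5  24.3] mean [0.5939 0.2526]
    >0.015 787 [594.8 252.7  81.   34.9  25.2] mean [0.5944 0.2518]
 obj [236. 272.] h 0.0391
    >0.034 588 [476.   97.4  53.4  51.2  13.4] mean [0.4748 0.097 ]
    >0.026 864 [475.   96.9  59.9  60.9 136.1] mean [0.4751 0.0963]
side
 pocket [308.6 132.4] zfloor 0.0203 ctr [[ 
[... 305 characters left out ...]
]] [ 571.6 -139.4   50.1   99.1  176.7]
 mat 0.0039
 obj [273. 269.] h 0.0602
    >0.055 377 [608.7 123.2  39.5  41.2  95. ] mean [0.6084 0.1236]
    >0.047 429 [608.9 123.2  39.8  41.2  95. ] mean [0.6082 0.1248]
 obj [349. 269.] h 0.0386
    >0.034 593 [475.8 101.9  57.5  51.6  77.4] mean [0.4756 0.1022]
    >0.026 865 [475.9 101.   60.5  62.6  93.3] mean [0.4763 0.1047]
 obj [354. 343.] h 0.0561
    >0.051 245 [466.6 245.3  26.8  28.  173.7] mean [0.4672 0.2456]
    >0.043 728 [467.1 244.6  44.8  45.  122.6] mean [0.4673 0.2474]
 obj [273. 347.] h 0.0286
    >0.024 972 [595.5 256.5  80.1  35.4  24.9] mean [0.5959 0.2573]
    >0.016 1124 [595.5 256.7  80.9  35.6  25.3] mean [0.5955 0.2589]
```

```bash
cat >> h.py <<'E'
def plan(*wps,start=None):
    """wps: (x,y,z,yaw deg of tool y). prints shares per call, tool pointing straight down"""
    if start is None:
        from plant import r
        s=r.get_state(); p,R=s["tool_pos"],Ro.from_rotvec(s["orientation"])
        print("t %.2f"%s["t"],"pos",p.round(4),"ydir %.1f"%np.degrees(np.arctan2(*R.as_matrix()[[1,0],1])),"gap %.4f"%s["finger_gap"])
    else: p,R=start
    for x,y,z,a in wps:
        a=np.radians(a); yv=np.array([np.cos(a),np.sin(a),0]); zv=np.array([0,0,-1.])
        T=Ro.from_matrix(np.c_[np.cross(yv,zv),yv,zv]); q=np.array([x,y,z]); rv=np.degrees((R.inv()*T).as_rotvec())
        n=int(max(1,np.ceil(max(abs(R.inv().apply(q-p))/.25)),np.ceil(max(abs(rv))/30)))
        for i in range(n):
            q2=p+(q-p)/(n-i); rr=Ro.from_rotvec(np.radians(np.degrees((R.inv()*T).as_rotvec())/(n-i)))
            sh=R.inv().apply(q2-p)/.25; print("  ",np.r_[sh,np.degrees(rr.as_rotvec())/30].round(3),"rows>=%d"%np.ceil(max(np.linalg.norm(q2-p)/.05,rr.magnitude()/.15)))
            p,R=q2,R*rr
E
python3 -c "
from h import *
plan((.608,.1213,.16,0))"
```

```text
t 0.10 pos [0.2733 0.5618 0.2447] ydir 64.1 gap 0.0854
   [-0.658 -0.333  0.113 -0.001  0.     0.712] rows>=4
   [-0.734 -0.07   0.113 -0.001  0.     0.712] rows>=4
   [-0.709  0.202  0.113 -0.001  0.     0.712] rows>=4
```

```bash
R='x'; python3 -m handwheel '[{"x":-0.658,"y":-0.333,"z":0.113,"az":0.712,"fingers":1},{"x":-0.658,"y":-0.333,"z":0.113,"az":0.712,"fingers":1},{"x":-0.658,"y":-0.333,"z":0.113,"az":0.712,"fingers":1},{"x":-0.658,"y":-0.333,"z":0.113,"az":0.712,"fingers":1},{"x":-0.658,"y":-0.333,"z":0.113,"az":0.712,"fingers":1},{"x":-0.658,"y":-0.333,"z":0.113,"az":0.712,"fingers":1}]' 30
python3 -m handwheel '[{"x":-0.734,"y":-0.07,"z":0.113,"az":0.712,"fingers":1},{"x":-0.734,"y":-0.07,"z":0.113,"az":0.712,"fingers":1},{"x":-0.734,"y":-0.07,"z":0.113,"az":0.712,"fingers":1},{"x":-0.734,"y":-0.07,"z":0.113,"az":0.712,"fingers":1},{"x":-0.734,"y":-0.07,"z":0.113,"az":0.712,"fingers":1},{"x":-0.734,"y":-0.07,"z":0.113,"az":0.712,"fingers":1}]'
python3 -m handwheel '[{"x":-0.709,"y":0.202,"z":0.113,"az":0.712,"fingers":1},{"x":-0.709,"y":0.202,"z":0.113,"az":0.712,"fingers":1},{"x":-0.709,"y":0.202,"z":0.113,"az":0.712,"fingers":1},{"x":-0.709,"y":0.202,"z":0.113,"az":0.712,"fingers":1},{"x":-0.709,"y":0.202,"z":0.113,"az":0.712,"fingers":1},{"x":-0.709,"y":0.202,"z":0.113,"az":0.712,"fingers":1},{"x":-0.709,"y":0.202,"z":0.113,"az":0.712,"fingers":1},{"x":-0.709,"y":0.202,"z":0.113,"az":0.712,"fingers":1}]'
python3 - <<'E'
from h import *
plan((.608,.1213,.16,0),(.608,.1213,.041,0))
from plant import r
c=r.camera("wrist"); cv2.imwrite("pics/w1.png",c["pixels"][...,::-1]); np.savez("w1.npz",**c); print(c["mtx"].round(1).tolist())
E
```

```text
t 0.10 pos [0.2733 0.5618 0.2447] ydir 64.1 gap 0.0854
   [-0.658 -0.333  0.113 -0.001  0.     0.712] rows>=4
   [-0.734 -0.07   0.113 -0.001  0.     0.712] rows>=4
   [-0.709  0.202  0.113 -0.001  0.     0.712] rows>=4
   [-0.    -0.     0.476  0.    -0.    -0.   ] rows>=3
[[325.2, 0.0, 278.0], [0.0, 325.2, 202.6], [0.0, 0.0, 1.0]]invalid input
invalid input
invalid input
```

View pics/w1.png

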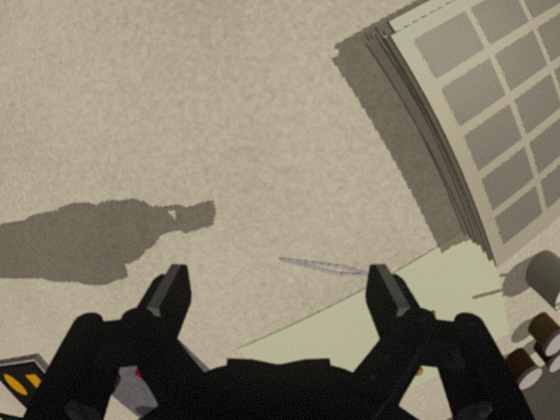

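The wrist view shows the open fingers at about (175,290) and (385,290) above the bare table. The arm didn't move because the rows were refused, so rows probably need every key.

```bash
python3 -m handwheel '[{"x":-0.658,"y":-0.333,"z":0.113,"ax":0,"ay":0,"az":0.712,"fingers":1},{"x":-0.658,"y":-0.333,"z":0.113,"ax":0,"ay":0,"az":0.712,"fingers":1},{"x":-0.658,"y":-0.333,"z":0.113,"ax":0,"ay":0,"az":0.712,"fingers":1},{"x":-0.658,"y":-0.333,"z":0.113,"ax":0,"ay":0,"az":0.712,"fingers":1},{"x":-0.658,"y":-0.333,"z":0.113,"ax":0,"ay":0,"az":0.712,"fingers":1},{"x":-0.658,"y":-0.333,"z":0.113,"ax":0,"ay":0,"az":0.712,"fingers":1}]' 30
python3 -c "
from h import *
plan((.608,.1213,.16,0))"
```

```text
t: 0.75
tool_pos: [0.3852, 0.4148, 0.2169]
orientation: [-1.262, -2.877, 0.0]
wrist_force: [-0.8, 0.6, -0.8]
finger_gap: 0.0859
finger_force: 0.0
t 0.75 pos [0.3852 0.4148 0.2169] ydir 42.6 gap 0.0859
   [-0.734 -0.07   0.114 -0.     0.     0.71 ] rows>=4
   [-0.709  0.202  0.114 -0.     0.     0.71 ] rows>=4
```

```bash
python3 -m handwheel '[{"x":-0.734,"y":-0.07,"z":0.114,"ax":0,"ay":0,"az":0.71,"fingers":1},{"x":-0.734,"y":-0.07,"z":0.114,"ax":0,"ay":0,"az":0.71,"fingers":1},{"x":-0.734,"y":-0.07,"z":0.114,"ax":0,"ay":0,"az":0.71,"fingers":1},{"x":-0.734,"y":-0.07,"z":0.114,"ax":0,"ay":0,"az":0.71,"fingers":1},{"x":-0.734,"y":-0.07,"z":0.114,"ax":0,"ay":0,"az":0.71,"fingers":1},{"x":-0.734,"y":-0.07,"z":0.114,"ax":0,"ay":0,"az":0.71,"fingers":1}]'
python3 -m handwheel '[{"x":-0.709,"y":0.202,"z":0.114,"ax":0,"ay":0,"az":0.71,"fingers":1},{"x":-0.709,"y":0.202,"z":0.114,"ax":0,"ay":0,"az":0.71,"fingers":1},{"x":-0.709,"y":0.202,"z":0.114,"ax":0,"ay":0,"az":0.71,"fingers":1},{"x":-0.709,"y":0.202,"z":0.114,"ax":0,"ay":0,"az":0.71,"fingers":1},{"x":-0.709,"y":0.202,"z":0.114,"ax":0,"ay":0,"az":0.71,"fingers":1},{"x":-0.709,"y":0.202,"z":0.114,"ax":0,"ay":0,"az":0.71,"fingers":1},{"x":-0.709,"y":0.202,"z":0.114,"ax":0,"ay":0,"az":0.71,"fingers":1}]'
python3 - <<'E'
from h import *
plan((.608,.1213,.16,0),(.608,.1213,.041,0))
from plant import r
c=r.camera("wrist"); cv2.imwrite("pics/w2.png",c["pixels"][...,::-1]); np.savez("w2.npz",**c)
E
```

```text
t: 1.35
tool_pos: [0.4962, 0.2692, 0.1884]
orientation: [-1.769, -2.595, 0.0]
wrist_force: [-0.4, 0.2, -0.1]
finger_gap: 0.0851
finger_force: 0.0
t: 2.05
tool_pos: [0.6075, 0.1245, 0.1601]
orientation: [-2.215, -2.226, -0.001]
wrist_force: [0.6, 0.4, -0.5]
finger_gap: 0.0856
finger_force: 0.0
t 2.05 pos [0.6075 0.1245 0.1601] ydir 0.3 gap 0.0856
   [-0.013  0.002  0.    -0.001 -0.002  0.01 ] rows>=1
   [-0.     0.     0.476 -0.    -0.    -0.   ] rows>=3
```

View pics/w2.png

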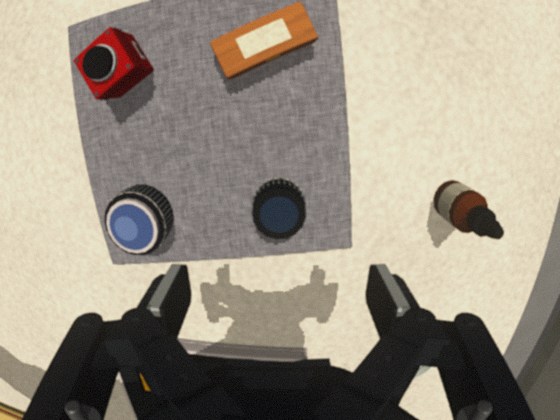

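The wrist view shows the eyepiece at (279,210), centred between the fingers at (175,290) and (385,290). I'll check its position with the fisheye model.

```bash
cat >> h.py <<'E'
def castw(c,uv,h):                 # fisheye wrist pixels -> plane z=h
    uv=np.atleast_2d(uv).astype(float); K=c["mtx"]; d=(uv-K[:2,2])/K[0,0]; th=np.linalg.norm(d,axis=1)
    ray=np.c_[d/th[:,None]*np.sin(th)[:,None],np.cos(th)]@c["R"]; o=-c["R"].T@c["t"]
    return (o+ray*((h-o[2])/ray[:,2])[:,None])[:,:2]
E
python3 - <<'E'
from h import *
c=dict(np.load("w2.npz")); hsv=cv2.cvtColor(c["pixels"],cv2.COLOR_RGB2HSV); H,S,V=cv2.split(hsv)
print("cam",(-c["R"].T@c["t"]).round(3))
for box,h in(((245,320,175,245),.061),((105,165,190,255),.039)):
    m=np.zeros_like(H); u0,u1,v0,v1=box; w=(V<62) if h>.05 else (H>95)&(H<125)&(S>60)
    m[v0:v1,u0:u1]=w[v0:v1,u0:u1]
    for k in blobs(m,300):
        (x,y),rad=cv2.minEnclosingCircle(k); M=cv2.moments(k); print((x,y),rad,castw(c,(M['m10']/M['m00'],M['m01']/M['m00']),h).round(4),rect(castw(c,k[:,0],h)))
red=((H<6)|(H>174))&(S>150)&(V>60)
oc=(H>8)&(H<20)&(S>120)&(V>120); oc[90:]=0
for m,h in((red,.049),(oc,.029)):
    for k in blobs(m,500): print(rect(castw(c,k[:,0],h)))
from plant import r; print(r.get_state()["tool_pos"])
E
```

```text
cam [0.606 0.208 0.289]
(279.40557861328125, 208.96722412109375) 30.00971031188965 [[0.6072 0.1248]] [607.2 124.9  38.5  47.   90.3]
(131.4242401123047, 226.4242401123047) 23.611783981323242 [[0.4748 0.0993]] [474.1  98.9  42.9  42.3   2.8]
[474.2 241.4  53.9  53.8  31.8]
[594.4 255.   79.5  33.3  25.2]
[0.60754724 0.12431    0.16023494]
```

```bash
python3 -m handwheel '[{"x":-0.012,"y":0.002,"z":0.15,"ax":0,"ay":0,"az":0,"fingers":1},{"x":-0.012,"y":0.002,"z":0.3,"ax":0,"ay":0,"az":0,"fingers":1},{"x":-0.012,"y":0.002,"z":0.42,"ax":0,"ay":0,"az":0,"fingers":1},{"x":-0.012,"y":0.002,"z":0.476,"ax":0,"ay":0,"az":0,"fingers":1},{"x":-0.012,"y":0.002,"z":0.476,"ax":0,"ay":0,"az":0,"fingers":1},{"x":-0.012,"y":0.002,"z":0.476,"ax":0,"ay":0,"az":0,"fingers":1}]'
python3 -m handwheel '[{"x":0,"y":0,"z":0,"ax":0,"ay":0,"az":0,"fingers":-1},{"x":0,"y":0,"z":0,"ax":0,"ay":0,"az":0,"fingers":-1},{"x":0,"y":0,"z":0,"ax":0,"ay":0,"az":0,"fingers":-1},{"x":0,"y":0,"z":0,"ax":0,"ay":0,"az":0,"fingers":-1},{"x":0,"y":0,"z":0,"ax":0,"ay":0,"az":0,"fingers":-1},{"x":0,"y":0,"z":0,"ax":0,"ay":0,"az":0,"fingers":-1},{"x":0,"y":0,"z":0,"ax":0,"ay":0,"az":0,"fingers":-1},{"x":0,"y":0,"z":0,"ax":0,"ay":0,"az":0,"fingers":-1}]' 30
python3 - <<'E'
from h import *
plan()
from plant import r
c=r.camera("side"); np.savez("s1.npz",**c); cv2.imwrite("pics/s1.png",cv2.resize(c["pixels"][190:340,180:380,::-1],(800,600),interpolation=cv2.INTER_CUBIC))
E
```

```text
t: 2.7
tool_pos: [0.6092, 0.1195, 0.0423]
orientation: [2.218, 2.224, 0.002]
wrist_force: [-0.6, 0.3, 0.2]
finger_gap: 0.0851
finger_force: 0.0
t: 3.5
tool_pos: [0.6091, 0.119, 0.042]
orientation: [2.219, 2.223, 0.001]
wrist_force: [-2.5, 0.3, 9.8]
finger_gap: 0.041
finger_force: 29.2
t 3.50 pos [0.6091 0.119  0.042 ] ydir 0.1 gap 0.0410
```

View pics/s1.png

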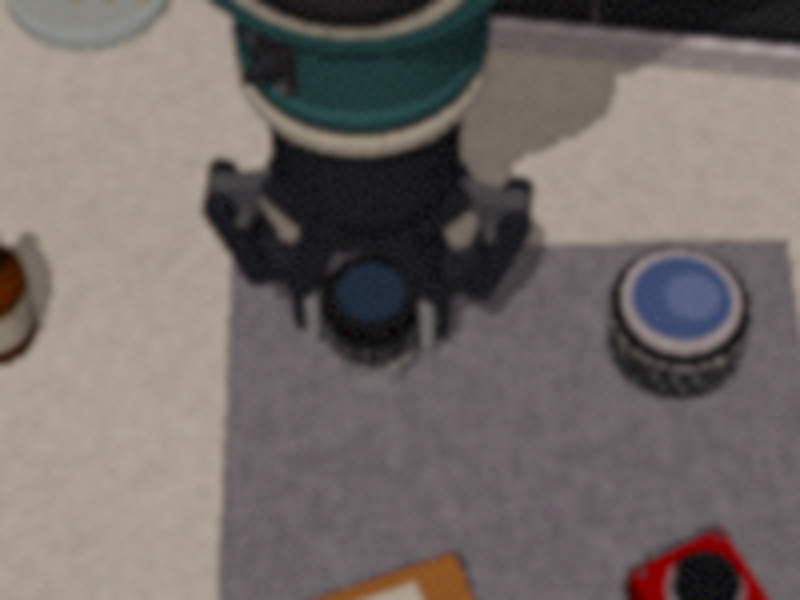

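```bash
python3 - <<'E'
from h import *
c=dict(np.load("s1.npz")); W=world(c); K=c["mtx"]; o=-c["R"].T@c["t"]
for uv in((255.2,271.2),(289.2,276)):
    d=np.r_[(np.array(uv)-K[:2,2])/K[0,0],1]@c["R"]; print((o+d*(.132-o[1])/d[1]).round(4))
E
```

```text
[0.6381 0.132  0.0476]
[0.5793 0.132  0.0396]
```

```bash
python3 -m handwheel '[{"x":0,"y":0,"z":-0.1,"ax":0,"ay":0,"az":0,"fingers":-1},{"x":0,"y":0,"z":-0.25,"ax":0,"ay":0,"az":0,"fingers":-1},{"x":0,"y":0,"z":-0.36,"ax":0,"ay":0,"az":0,"fingers":-1},{"x":0,"y":0,"z":-0.4,"ax":0,"ay":0,"az":0,"fingers":-1},{"x":0,"y":0,"z":-0.4,"ax":0,"ay":0,"az":0,"fingers":-1},{"x":0,"y":0,"z":-0.4,"ax":0,"ay":0,"az":0,"fingers":-1}]'
python3 - <<'E'
from h import *
plan((.5653,-.2548,.142,0),(.5653,-.2548,.063,0))
from plant import r
c=r.camera("side"); np.savez("s1.npz",**c); cv2.imwrite("pics/s2.png",cv2.resize(c["pixels"][170:320,180:380,::-1],(800,600),interpolation=cv2.INTER_CUBIC))
E
```

```text
t: 4.15
tool_pos: [0.6081, 0.1189, 0.14]
orientation: [-2.219, -2.223, 0.002]
wrist_force: [-0.9, -0.0, -2.0]
finger_gap: 0.0405
finger_force: 31.5
t 4.15 pos [0.6081 0.1189 0.14  ] ydir 0.1 gap 0.0405
   [-0.747 -0.087 -0.004 -0.001  0.     0.002] rows>=4
   [-0.747 -0.086 -0.004 -0.001  0.     0.002] rows>=4
   [ 0.    -0.     0.316  0.     0.    -0.   ] rows>=2
```

View pics/s2.png

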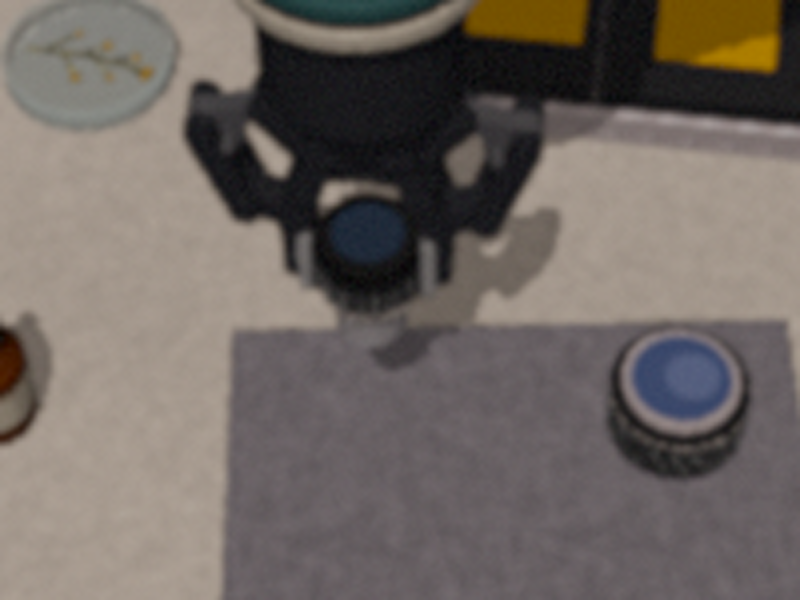

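The eyepiece is held upright, with its steel sleeve visible below the barrel at (370,325) in the crop. Moving to the tray.

```bash
python3 -m handwheel '[{"x":-0.15,"y":-0.017,"z":0,"ax":0,"ay":0,"az":0,"fingers":-1},{"x":-0.3,"y":-0.035,"z":0,"ax":0,"ay":0,"az":0,"fingers":-1},{"x":-0.45,"y":-0.052,"z":0,"ax":0,"ay":0,"az":0,"fingers":-1},{"x":-0.6,"y":-0.07,"z":0,"ax":0,"ay":0,"az":0,"fingers":-1},{"x":-0.747,"y":-0.087,"z":0,"ax":0,"ay":0,"az":0,"fingers":-1},{"x":-0.87,"y":-0.102,"z":0,"ax":0,"ay":0,"az":0,"fingers":-1},{"x":-0.97,"y":-0.115,"z":0,"ax":0,"ay":0,"az":0,"fingers":-1},{"x":-1,"y":-0.12,"z":0,"ax":0,"ay":0,"az":0,"fingers":-1}]'
python3 -m handwheel '[{"x":-0.1,"y":-0.01,"z":0,"ax":0,"ay":0,"az":0,"fingers":-1},{"x":-0.25,"y":-0.03,"z":0,"ax":0,"ay":0,"az":0,"fingers":-1},{"x":-0.4,"y":-0.045,"z":0,"ax":0,"ay":0,"az":0,"fingers":-1},{"x":-0.48,"y":-0.053,"z":0,"ax":0,"ay":0,"az":0,"fingers":-1},{"x":-0.494,"y":-0.053,"z":0,"ax":0,"ay":0,"az":0,"fingers":-1},{"x":-0.494,"y":-0.053,"z":0,"ax":0,"ay":0,"az":0,"fingers":-1},{"x":-0.494,"y":-0.053,"z":0,"ax":0,"ay":0,"az":0,"fingers":-1}]'
python3 - <<'E'
from h import *
plan((.5653,-.2548,.142,0),(.5653,-.2548,.064,0))
from plant import r
c=r.camera("top"); cv2.imwrite("pics/t2.png",cv2.resize(c["pixels"][165:345,300:480,::-1],(600,600),interpolation=cv2.INTER_CUBIC))
E
```

```text
t: 5.0
tool_pos: [0.5778, -0.1344, 0.1398]
orientation: [-2.223, -2.219, 0.004]
wrist_force: [-0.0, 0.3, -1.7]
finger_gap: 0.0403
finger_force: 31.4
t: 5.7
tool_pos: [0.5663, -0.2532, 0.1404]
orientation: [-2.217, -2.224, -0.0]
wrist_force: [0.2, 0.3, -2.2]
finger_gap: 0.0406
finger_force: 31.4
t 5.70 pos [ 0.5663 -0.2532  0.1404] ydir 0.2 gap 0.0406
   [-0.006 -0.004 -0.006 -0.001 -0.002  0.006] rows>=1
   [ 0.    -0.     0.312  0.     0.    -0.   ] rows>=2
```

```bash
python3 -m handwheel '[{"x":-0.004,"y":-0.002,"z":0.1,"ax":0,"ay":0,"az":0,"fingers":-1},{"x":-0.004,"y":-0.002,"z":0.2,"ax":0,"ay":0,"az":0,"fingers":-1},{"x":-0.004,"y":-0.002,"z":0.27,"ax":0,"ay":0,"az":0,"fingers":-1},{"x":-0.004,"y":-0.002,"z":0.3,"ax":0,"ay":0,"az":0,"fingers":-1},{"x":-0.004,"y":-0.002,"z":0.308,"ax":0,"ay":0,"az":0,"fingers":-1},{"x":-0.004,"y":-0.002,"z":0.308,"ax":0,"ay":0,"az":0,"fingers":-1},{"x":-0.004,"y":-0.002,"z":0.308,"ax":0,"ay":0,"az":0,"fingers":-1}]'
python3 -m handwheel '[{"x":0,"y":0,"z":0.006,"ax":0,"ay":0,"az":0,"fingers":-1},{"x":0,"y":0,"z":0.012,"ax":0,"ay":0,"az":0,"fingers":-1},{"x":0,"y":0,"z":0.012,"ax":0,"ay":0,"az":0,"fingers":-1},{"x":0,"y":0,"z":0.012,"ax":0,"ay":0,"az":0,"fingers":-1}]'
python3 - <<'E'
from h import *
plan()
from plant import r
c=r.camera("side"); cv2.imwrite("pics/s3.png",cv2.resize(c["pixels"][70:220,220:420,::-1],(800,600),interpolation=cv2.INTER_CUBIC))
E
```

```text
t: 6.45
tool_pos: [0.5661, -0.2558, 0.065]
orientation: [2.218, 2.223, 0.001]
wrist_force: [-0.4, 0.9, -1.0]
finger_gap: 0.041
finger_force: 31.4
t: 6.85
tool_pos: [0.5655, -0.2558, 0.0611]
orientation: [2.22, 2.223, -0.0]
wrist_force: [0.3, -0.2, -1.6]
finger_gap: 0.0407
finger_force: 31.4
t 6.85 pos [ 0.5655 -0.2558  0.0611] ydir 0.1 gap 0.0407
```

View pics/s3.png

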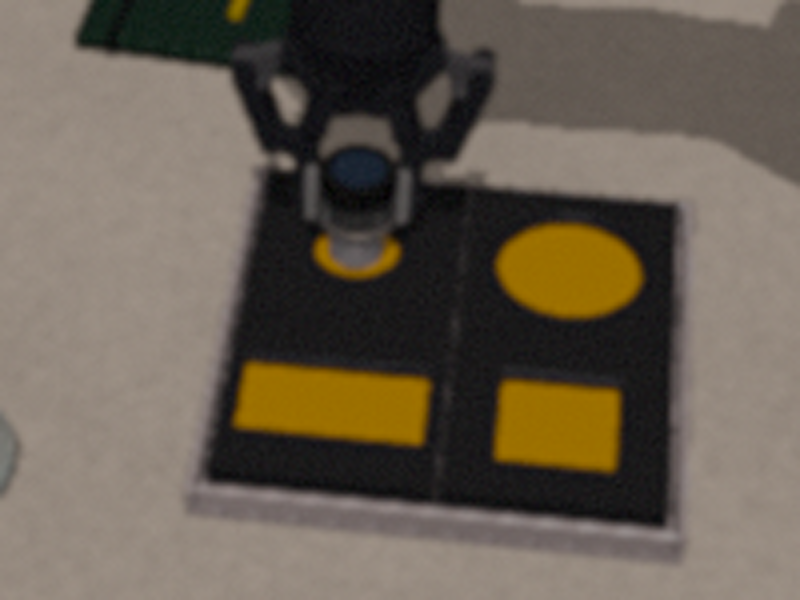

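The eyepiece sleeve sits centred in the small round pocket (357,255 in the crop), just above the floor. I'll step down until contact.

```bash
python3 -m handwheel '[{"x":0,"y":0,"z":0.005,"ax":0,"ay":0,"az":0,"fingers":-1},{"x":0,"y":0,"z":0.005,"ax":0,"ay":0,"az":0,"fingers":-1},{"x":0,"y":0,"z":0.005,"ax":0,"ay":0,"az":0,"fingers":-1}]'
python3 -m handwheel '[{"x":0,"y":0,"z":0.004,"ax":0,"ay":0,"az":0,"fingers":-1},{"x":0,"y":0,"z":0.004,"ax":0,"ay":0,"az":0,"fingers":-1},{"x":0,"y":0,"z":0.004,"ax":0,"ay":0,"az":0,"fingers":-1}]'
```

```text
t: 7.2
tool_pos: [0.5655, -0.2557, 0.0598]
orientation: [-2.22, -2.223, 0.0]
wrist_force: [0.2, -0.3, -1.3]
finger_gap: 0.0411
finger_force: 31.4
t: 7.5
tool_pos: [0.5655, -0.2558, 0.0588]
orientation: [2.22, 2.223, -0.0]
wrist_force: [0.8, 0.0, -0.8]
finger_gap: 0.0405
finger_force: 31.4
```

```bash
python3 -m handwheel '[{"x":0,"y":0,"z":0.003,"ax":0,"ay":0,"az":0,"fingers":-1},{"x":0,"y":0,"z":0.003,"ax":0,"ay":0,"az":0,"fingers":-1},{"x":0,"y":0,"z":0.003,"ax":0,"ay":0,"az":0,"fingers":-1}]'
python3 -m handwheel '[{"x":0,"y":0,"z":0.003,"ax":0,"ay":0,"az":0,"fingers":-1},{"x":0,"y":0,"z":0.003,"ax":0,"ay":0,"az":0,"fingers":-1},{"x":0,"y":0,"z":0.003,"ax":0,"ay":0,"az":0,"fingers":-1}]'
```

```text
t: 7.8
tool_pos: [0.5656, -0.2558, 0.0581]
orientation: [2.22, 2.223, -0.0]
wrist_force: [0.8, -0.4, -0.3]
finger_gap: 0.0406
finger_force: 31.5
t: 8.1
tool_pos: [0.5657, -0.2559, 0.058]
orientation: [2.219, 2.223, 0.0]
wrist_force: [-4.0, 2.3, 10.4]
finger_gap: 0.0409
finger_force: 32.6
```

```bash
python3 -m handwheel '[{"x":0,"y":0,"z":-0.003,"ax":0,"ay":0,"az":0,"fingers":0.2},{"x":0,"y":0,"z":-0.003,"ax":0,"ay":0,"az":0,"fingers":0.5},{"x":0,"y":0,"z":-0.003,"ax":0,"ay":0,"az":0,"fingers":1},{"x":0,"y":0,"z":-0.003,"ax":0,"ay":0,"az":0,"fingers":1},{"x":0,"y":0,"z":-0.003,"ax":0,"ay":0,"az":0,"fingers":1},{"x":0,"y":0,"z":-0.1,"ax":0,"ay":0,"az":0,"fingers":1},{"x":0,"y":0,"z":-0.25,"ax":0,"ay":0,"az":0,"fingers":1},{"x":0,"y":0,"z":-0.36,"ax":0,"ay":0,"az":0,"fingers":1}]'
python3 - <<'E'
from h import *
from plant import r
plan((.4755,.0992,.15,0),(.4755,.0992,.022,0))
E
```

```text
t: 8.9
tool_pos: [0.5657, -0.256, 0.1491]
orientation: [2.219, 2.223, 0.0]
wrist_force: [0.0, 0.3, 0.1]
finger_gap: 0.0853
finger_force: 0.0
t 8.90 pos [ 0.5657 -0.256   0.1491] ydir 0.1 gap 0.0853
   [ 0.711 -0.179 -0.002  0.001  0.     0.001] rows>=4
   [ 0.711 -0.18  -0.002  0.001  0.     0.001] rows>=4
   [-0.     0.     0.512 -0.    -0.    -0.   ] rows>=3
```

```bash
python3 -m handwheel '[{"x":0.711,"y":-0.18,"z":0,"ax":0,"ay":0,"az":0,"fingers":1},{"x":0.711,"y":-0.18,"z":0,"ax":0,"ay":0,"az":0,"fingers":1},{"x":0.711,"y":-0.18,"z":0,"ax":0,"ay":0,"az":0,"fingers":1},{"x":0.711,"y":-0.18,"z":0,"ax":0,"ay":0,"az":0,"fingers":1},{"x":0.711,"y":-0.18,"z":0,"ax":0,"ay":0,"az":0,"fingers":1}]'
python3 -m handwheel '[{"x":0.711,"y":-0.18,"z":0,"ax":0,"ay":0,"az":0,"fingers":1},{"x":0.711,"y":-0.18,"z":0,"ax":0,"ay":0,"az":0,"fingers":1},{"x":0.711,"y":-0.18,"z":0,"ax":0,"ay":0,"az":0,"fingers":1},{"x":0.711,"y":-0.18,"z":0,"ax":0,"ay":0,"az":0,"fingers":1},{"x":0.711,"y":-0.18,"z":0,"ax":0,"ay":0,"az":0,"fingers":1},{"x":0.711,"y":-0.18,"z":0,"ax":0,"ay":0,"az":0,"fingers":1},{"x":0.711,"y":-0.18,"z":0,"ax":0,"ay":0,"az":0,"fingers":1}]'
python3 - <<'E'
from h import *
from plant import r
plan((.4755,.0992,.15,0),(.4755,.0992,.022,0))
c=r.camera("wrist"); np.savez("w3.npz",**c);cv2.imwrite("pics/w3.png",c["pixels"][...,::-1])
c=r.camera("top"); cv2.imwrite("pics/t3.png",c["pixels"][...,::-1])
E
```

```text
t: 9.4
tool_pos: [0.5196, -0.0732, 0.1473]
orientation: [-2.212, -2.229, -0.001]
wrist_force: [-0.0, -0.9, -0.1]
finger_gap: 0.0858
finger_force: 0.0
t: 10.1
tool_pos: [0.4753, 0.0985, 0.1474]
orientation: [2.221, 2.221, -0.0]
wrist_force: [0.6, -0.9, 1.4]
finger_gap: 0.0854
finger_force: 0.0
t 10.10 pos [0.4753 0.0985 0.1474] ydir 0.0 gap 0.0854
   [ 0.003  0.001 -0.011  0.     0.001  0.   ] rows>=1
   [-0.    -0.     0.512  0.    -0.     0.   ] rows>=3
```

View pics/w3.png

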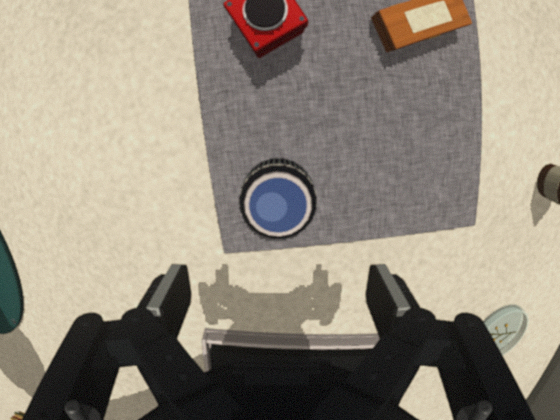

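View pics/t3.png

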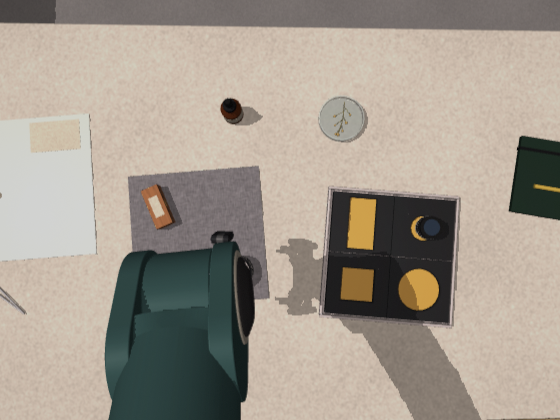

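The wrist view has the lens at (278,203), centred between the fingers. The top view shows the eyepiece standing upright in the small pocket (431,228). Next I'll grasp the lens.

```bash
python3 -m handwheel '[{"x":0.002,"y":0,"z":0.15,"ax":0,"ay":0,"az":0,"fingers":1},{"x":0.002,"y":0,"z":0.3,"ax":0,"ay":0,"az":0,"fingers":1},{"x":0.002,"y":0,"z":0.43,"ax":0,"ay":0,"az":0,"fingers":1},{"x":0.002,"y":0,"z":0.49,"ax":0,"ay":0,"az":0,"fingers":1},{"x":0.002,"y":0,"z":0.5,"ax":0,"ay":0,"az":0,"fingers":1},{"x":0.002,"y":0,"z":0.5,"ax":0,"ay":0,"az":0,"fingers":1},{"x":0.002,"y":0,"z":0.5,"ax":0,"ay":0,"az":0,"fingers":1}]'
python3 -m handwheel '[{"x":0,"y":0,"z":0,"ax":0,"ay":0,"az":0,"fingers":-1},{"x":0,"y":0,"z":0,"ax":0,"ay":0,"az":0,"fingers":-1},{"x":0,"y":0,"z":0,"ax":0,"ay":0,"az":0,"fingers":-1},{"x":0,"y":0,"z":0,"ax":0,"ay":0,"az":0,"fingers":-1},{"x":0,"y":0,"z":0,"ax":0,"ay":0,"az":0,"fingers":-1},{"x":0,"y":0,"z":0,"ax":0,"ay":0,"az":0,"fingers":-1}]' 40
python3 -m handwheel '[{"x":0,"y":0,"z":-0.1,"ax":0,"ay":0,"az":0,"fingers":-1},{"x":0,"y":0,"z":-0.25,"ax":0,"ay":0,"az":0,"fingers":-1},{"x":0,"y":0,"z":-0.36,"ax":0,"ay":0,"az":0,"fingers":-1},{"x":0,"y":0,"z":-0.4,"ax":0,"ay":0,"az":0,"fingers":-1},{"x":0,"y":0,"z":-0.4,"ax":0,"ay":0,"az":0,"fingers":-1},{"x":0,"y":0,"z":-0.4,"ax":0,"ay":0,"az":0,"fingers":-1}]'
python3 - <<'E'
from h import *
plan((.4494,-.2459,.124,0))
from plant import r
c=r.camera("wrist"); cv2.imwrite("pics/w4.png",c["pixels"][...,::-1])
c=r.camera("side"); cv2.imwrite("pics/s4.png",cv2.resize(c["pixels"][170:320,250:450,::-1],(800,600),interpolation=cv2.INTER_CUBIC))
E
```

```text
t: 10.9
tool_pos: [0.4756, 0.0999, 0.0232]
orientation: [2.22, 2.222, 0.002]
wrist_force: [-0.4, -0.2, -0.5]
finger_gap: 0.0857
finger_force: 0.0
t: 11.5
tool_pos: [0.4754, 0.1003, 0.0233]
orientation: [2.219, 2.223, 0.002]
wrist_force: [-3.6, -0.9, 15.7]
finger_gap: 0.061
finger_force: 39.5
t: 12.1
tool_pos: [0.4745, 0.1002, 0.1215]
orientation: [-2.219, -2.223, 0.001]
wrist_force: [0.2, 0.4, -2.1]
finger_gap: 0.0605
finger_force: 45.5
t 12.10 pos [0.4745 0.1002 0.1215] ydir 0.1 gap 0.0605
   [-0.692 -0.052 -0.005 -0.001  0.     0.002] rows>=4
   [-0.692 -0.051 -0.005 -0.001  0.     0.002] rows>=4
```

View pics/s4.png

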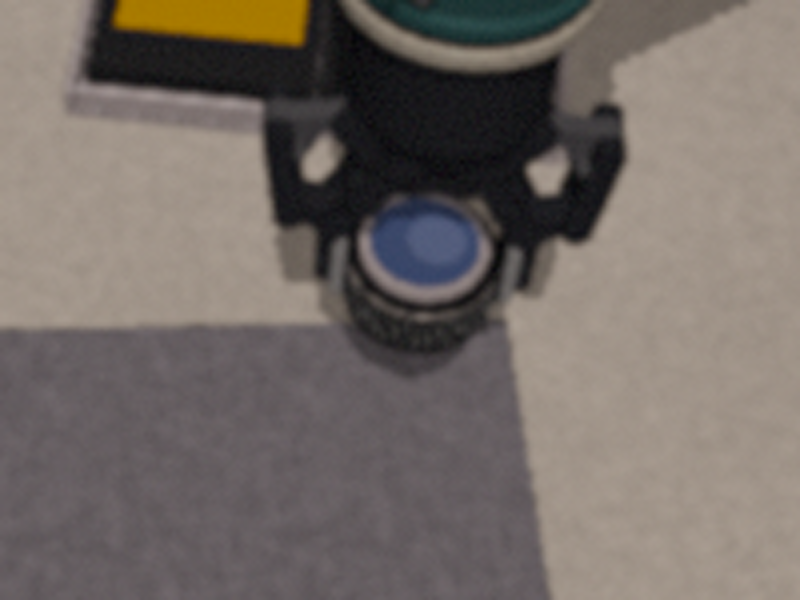

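The lens is held level. Carrying it to the large round pocket.

```bash
python3 -m handwheel '[{"x":-0.15,"y":-0.011,"z":0,"ax":0,"ay":0,"az":0,"fingers":-1},{"x":-0.3,"y":-0.022,"z":0,"ax":0,"ay":0,"az":0,"fingers":-1},{"x":-0.45,"y":-0.033,"z":0,"ax":0,"ay":0,"az":0,"fingers":-1},{"x":-0.6,"y":-0.044,"z":0,"ax":0,"ay":0,"az":0,"fingers":-1},{"x":-0.74,"y":-0.055,"z":0,"ax":0,"ay":0,"az":0,"fingers":-1},{"x":-0.87,"y":-0.065,"z":0,"ax":0,"ay":0,"az":0,"fingers":-1},{"x":-0.97,"y":-0.072,"z":0,"ax":0,"ay":0,"az":0,"fingers":-1},{"x":-1,"y":-0.075,"z":0,"ax":0,"ay":0,"az":0,"fingers":-1}]'
python3 -m handwheel '[{"x":-0.1,"y":-0.01,"z":0,"ax":0,"ay":0,"az":0,"fingers":-1},{"x":-0.2,"y":-0.02,"z":0,"ax":0,"ay":0,"az":0,"fingers":-1},{"x":-0.3,"y":-0.024,"z":0,"ax":0,"ay":0,"az":0,"fingers":-1},{"x":-0.36,"y":-0.026,"z":0,"ax":0,"ay":0,"az":0,"fingers":-1},{"x":-0.38,"y":-0.028,"z":0,"ax":0,"ay":0,"az":0,"fingers":-1},{"x":-0.38,"y":-0.028,"z":0,"ax":0,"ay":0,"az":0,"fingers":-1},{"x":-0.38,"y":-0.028,"z":0,"ax":0,"ay":0,"az":0,"fingers":-1}]'
python3 - <<'E'
from h import *
plan((.4494,-.2449,.122,0),(.4494,-.2449,.045,0))
E
```

```text
t: 13.0
tool_pos: [0.4557, -0.1526, 0.1214]
orientation: [-2.223, -2.219, 0.003]
wrist_force: [-0.2, -0.3, -2.3]
finger_gap: 0.0608
finger_force: 45.5
t: 13.7
tool_pos: [0.4498, -0.2438, 0.1219]
orientation: [-2.218, -2.224, 0.0]
wrist_force: [0.8, 0.7, -2.4]
finger_gap: 0.0603
finger_force: 45.5
t 13.70 pos [ 0.4498 -0.2438  0.1219] ydir 0.2 gap 0.0603
   [-0.005 -0.002 -0.    -0.001 -0.001  0.005] rows>=1
   [-0.    -0.     0.308  0.    -0.    -0.   ] rows>=2
```

```bash
python3 -m handwheel '[{"x":-0.002,"y":-0.002,"z":0.1,"ax":0,"ay":0,"az":0,"fingers":-1},{"x":-0.002,"y":-0.002,"z":0.2,"ax":0,"ay":0,"az":0,"fingers":-1},{"x":-0.002,"y":-0.002,"z":0.27,"ax":0,"ay":0,"az":0,"fingers":-1},{"x":-0.002,"y":-0.002,"z":0.3,"ax":0,"ay":0,"az":0,"fingers":-1},{"x":-0.002,"y":-0.002,"z":0.315,"ax":0,"ay":0,"az":0,"fingers":-1},{"x":-0.002,"y":-0.002,"z":0.315,"ax":0,"ay":0,"az":0,"fingers":-1},{"x":-0.002,"y":-0.002,"z":0.315,"ax":0,"ay":0,"az":0,"fingers":-1}]'
python3 - <<'E'
from h import *
plan()
from plant import r
c=r.camera("side"); cv2.imwrite("pics/s5.png",cv2.resize(c["pixels"][70:220,220:420,::-1],(800,600),interpolation=cv2.INTER_CUBIC))
E
```

```text
t: 14.4
tool_pos: [0.4497, -0.2455, 0.0443]
orientation: [2.219, 2.223, 0.001]
wrist_force: [0.0, -0.0, -2.0]
finger_gap: 0.0606
finger_force: 45.4
t 14.40 pos [ 0.4497 -0.2455  0.0443] ydir 0.1 gap 0.0606
```

View pics/s5.png

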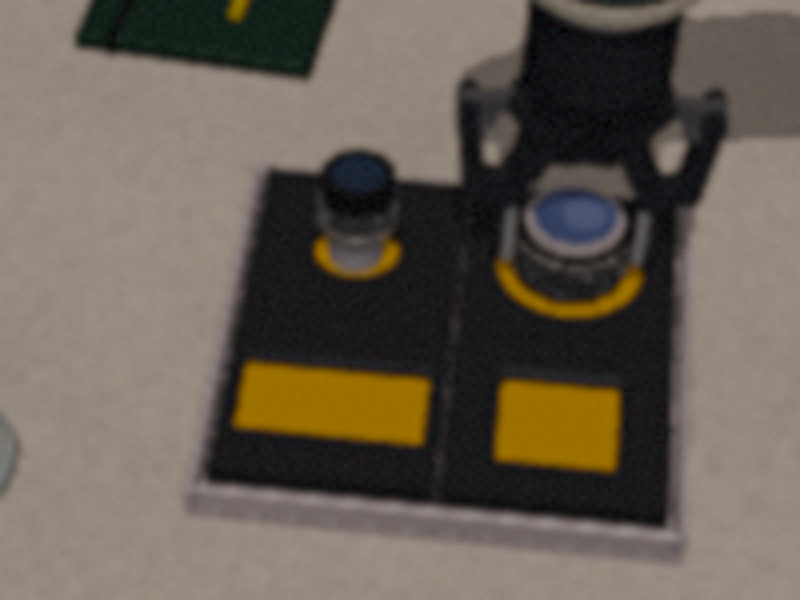

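The eyepiece stands upright, centred in its pocket (357,250 in the crop), and the lens hovers centred over its own (572,255). I'll lower it to contact.

```bash
python3 -m handwheel '[{"x":0,"y":0,"z":0.006,"ax":0,"ay":0,"az":0,"fingers":-1},{"x":0,"y":0,"z":0.012,"ax":0,"ay":0,"az":0,"fingers":-1},{"x":0,"y":0,"z":0.016,"ax":0,"ay":0,"az":0,"fingers":-1},{"x":0,"y":0,"z":0.016,"ax":0,"ay":0,"az":0,"fingers":-1},{"x":0,"y":0,"z":0.016,"ax":0,"ay":0,"az":0,"fingers":-1}]'
python3 -m handwheel '[{"x":0,"y":0,"z":0.003,"ax":0,"ay":0,"az":0,"fingers":-1},{"x":0,"y":0,"z":0.003,"ax":0,"ay":0,"az":0,"fingers":-1},{"x":0,"y":0,"z":0.003,"ax":0,"ay":0,"az":0,"fingers":-1}]'
```

```text
t: 14.95
tool_pos: [0.4493, -0.2455, 0.0396]
orientation: [2.22, 2.223, -0.0]
wrist_force: [-0.0, -0.3, -0.3]
finger_gap: 0.0602
finger_force: 45.5
t: 15.25
tool_pos: [0.4493, -0.2455, 0.0394]
orientation: [2.22, 2.223, 0.001]
wrist_force: [-4.5, 2.3, 15.6]
finger_gap: 0.0605
finger_force: 47.1
```

```bash
python3 -m handwheel '[{"x":0,"y":0,"z":-0.003,"ax":0,"ay":0,"az":0,"fingers":0.6},{"x":0,"y":0,"z":-0.003,"ax":0,"ay":0,"az":0,"fingers":0.8},{"x":0,"y":0,"z":-0.003,"ax":0,"ay":0,"az":0,"fingers":1},{"x":0,"y":0,"z":-0.003,"ax":0,"ay":0,"az":0,"fingers":1},{"x":0,"y":0,"z":-0.003,"ax":0,"ay":0,"az":0,"fingers":1},{"x":0,"y":0,"z":-0.1,"ax":0,"ay":0,"az":0,"fingers":1},{"x":0,"y":0,"z":-0.25,"ax":0,"ay":0,"az":0,"fingers":1},{"x":0,"y":0,"z":-0.4,"ax":0,"ay":0,"az":0,"fingers":1}]'
python3 - <<'E'
from h import *
plan((.4665,.2427,.145,32.6))
E
```

```text
t: 16.05
tool_pos: [0.4488, -0.2454, 0.1397]
orientation: [-2.219, -2.222, 0.001]
wrist_force: [1.2, -0.1, 0.0]
finger_gap: 0.0855
finger_force: 0.0
t 16.05 pos [ 0.4488 -0.2454  0.1397] ydir 0.1 gap 0.0855
   [ 0.976  0.037 -0.011 -0.001 -0.    -0.542] rows>=5
   [ 0.927  0.309 -0.011 -0.001 -0.    -0.542] rows>=5
```

```bash
python3 -m handwheel '[{"x":0.976,"y":0.037,"z":0,"ax":0,"ay":0,"az":-0.542,"fingers":1},{"x":0.976,"y":0.037,"z":0,"ax":0,"ay":0,"az":-0.542,"fingers":1},{"x":0.976,"y":0.037,"z":0,"ax":0,"ay":0,"az":-0.542,"fingers":1},{"x":0.976,"y":0.037,"z":0,"ax":0,"ay":0,"az":-0.542,"fingers":1},{"x":0.976,"y":0.037,"z":0,"ax":0,"ay":0,"az":-0.542,"fingers":1},{"x":0.976,"y":0.037,"z":0,"ax":0,"ay":0,"az":-0.542,"fingers":1}]'
python3 -m handwheel '[{"x":0.927,"y":0.309,"z":0,"ax":0,"ay":0,"az":-0.542,"fingers":1},{"x":0.927,"y":0.309,"z":0,"ax":0,"ay":0,"az":-0.542,"fingers":1},{"x":0.927,"y":0.309,"z":0,"ax":0,"ay":0,"az":-0.542,"fingers":1},{"x":0.927,"y":0.309,"z":0,"ax":0,"ay":0,"az":-0.542,"fingers":1},{"x":0.927,"y":0.309,"z":0,"ax":0,"ay":0,"az":-0.542,"fingers":1},{"x":0.927,"y":0.309,"z":0,"ax":0,"ay":0,"az":-0.542,"fingers":1},{"x":0.927,"y":0.309,"z":0,"ax":0,"ay":0,"az":-0.542,"fingers":1},{"x":0.927,"y":0.309,"z":0,"ax":0,"ay":0,"az":-0.542,"fingers":1}]'
python3 - <<'E'
from h import *
from plant import r
plan((.4665,.2427,.138,32.6),(.4665,.2427,.030,32.6))
c=r.camera("wrist"); cv2.imwrite("pics/w5.png",c["pixels"][...,::-1])
E
```

```text
t: 16.65
tool_pos: [0.4582, 0.0041, 0.1388]
orientation: [-1.873, -2.521, -0.002]
wrist_force: [0.3, -2.4, -0.7]
finger_gap: 0.0856
finger_force: 0.0
t: 17.45
tool_pos: [0.4672, 0.2414, 0.1387]
orientation: [1.51, 2.755, -0.001]
wrist_force: [-0.5, -1.0, -0.1]
finger_gap: 0.0858
finger_force: 0.0
t 17.45 pos [0.4672 0.2414 0.1387] ydir 32.5 gap 0.0858
   [ 0.006  0.001  0.003 -0.001  0.001 -0.002] rows>=1
   [-0.    -0.     0.432  0.    -0.     0.   ] rows>=3
```

View pics/w5.png

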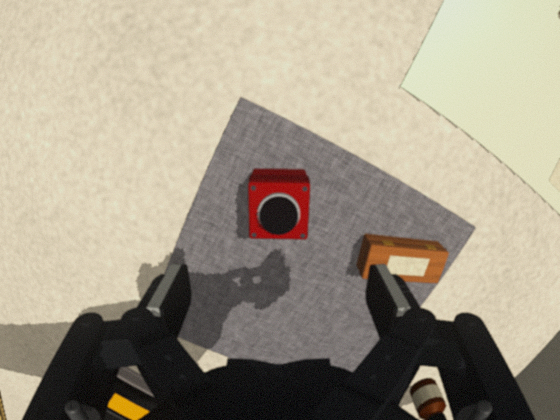

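The wrist view shows the camera squared to the fingers at (279,205), with the case clear of them. Grasping.

```bash
python3 -m handwheel '[{"x":0.003,"y":0.001,"z":0.15,"ax":0,"ay":0,"az":0,"fingers":1},{"x":0.003,"y":0.001,"z":0.3,"ax":0,"ay":0,"az":0,"fingers":1},{"x":0.003,"y":0.001,"z":0.4,"ax":0,"ay":0,"az":0,"fingers":1},{"x":0.003,"y":0.001,"z":0.435,"ax":0,"ay":0,"az":0,"fingers":1},{"x":0.003,"y":0.001,"z":0.443,"ax":0,"ay":0,"az":0,"fingers":1},{"x":0.003,"y":0.001,"z":0.443,"ax":0,"ay":0,"az":0,"fingers":1},{"x":0.003,"y":0.001,"z":0.443,"ax":0,"ay":0,"az":0,"fingers":1}]'
python3 -m handwheel '[{"x":0,"y":0,"z":0,"ax":0,"ay":0,"az":0,"fingers":-1},{"x":0,"y":0,"z":0,"ax":0,"ay":0,"az":0,"fingers":-1},{"x":0,"y":0,"z":0,"ax":0,"ay":0,"az":0,"fingers":-1},{"x":0,"y":0,"z":0,"ax":0,"ay":0,"az":0,"fingers":-1},{"x":0,"y":0,"z":0,"ax":0,"ay":0,"az":0,"fingers":-1},{"x":0,"y":0,"z":0,"ax":0,"ay":0,"az":0,"fingers":-1},{"x":0,"y":0,"z":0,"ax":0,"ay":0,"az":0,"fingers":-1}]' 35
python3 -m handwheel '[{"x":0,"y":0,"z":-0.1,"ax":0,"ay":0,"az":0,"fingers":-1},{"x":0,"y":0,"z":-0.25,"ax":0,"ay":0,"az":0,"fingers":-1},{"x":0,"y":0,"z":-0.36,"ax":0,"ay":0,"az":0,"fingers":-1},{"x":0,"y":0,"z":-0.4,"ax":0,"ay":0,"az":0,"fingers":-1},{"x":0,"y":0,"z":-0.4,"ax":0,"ay":0,"az":0,"fingers":-1},{"x":0,"y":0,"z":-0.4,"ax":0,"ay":0,"az":0,"fingers":-1}]'
python3 -c "
from h import *
plan((.4563,-.1304,.127,-3.4))"
```

```text
t: 18.2
tool_pos: [0.4675, 0.2436, 0.0293]
orientation: [1.508, 2.755, 0.002]
wrist_force: [0.2, 0.1, 1.0]
finger_gap: 0.0858
finger_force: 0.0
t: 18.9
tool_pos: [0.467, 0.2436, 0.0285]
orientation: [1.508, 2.756, 0.001]
wrist_force: [-1.4, -1.3, 7.9]
finger_gap: 0.0434
finger_force: 35.2
t: 19.5
tool_pos: [0.4663, 0.2433, 0.127]
orientation: [-1.508, -2.755, 0.002]
wrist_force: [-0.6, 0.1, -0.9]
finger_gap: 0.0434
finger_force: 36.5
t 19.50 pos [0.4663 0.2433 0.127 ] ydir 32.6 gap 0.0434
   [-0.619 -0.42   0.001 -0.001  0.     0.6  ] rows>=4
   [-0.718 -0.208  0.    -0.001  0.     0.6  ] rows>=4
```

```bash
python3 -m handwheel '[{"x":-0.1,"y":-0.068,"z":0,"ax":0,"ay":0,"az":0.1,"fingers":-1},{"x":-0.25,"y":-0.17,"z":0,"ax":0,"ay":0,"az":0.24,"fingers":-1},{"x":-0.37,"y":-0.25,"z":0,"ax":0,"ay":0,"az":0.36,"fingers":-1},{"x":-0.48,"y":-0.326,"z":0,"ax":0,"ay":0,"az":0.47,"fingers":-1},{"x":-0.57,"y":-0.387,"z":0,"ax":0,"ay":0,"az":0.55,"fingers":-1},{"x":-0.619,"y":-0.42,"z":0,"ax":0,"ay":0,"az":0.6,"fingers":-1}]'
python3 -m handwheel '[{"x":-0.15,"y":-0.043,"z":0,"ax":0,"ay":0,"az":0.12,"fingers":-1},{"x":-0.3,"y":-0.087,"z":0,"ax":0,"ay":0,"az":0.25,"fingers":-1},{"x":-0.45,"y":-0.13,"z":0,"ax":0,"ay":0,"az":0.38,"fingers":-1},{"x":-0.6,"y":-0.174,"z":0,"ax":0,"ay":0,"az":0.5,"fingers":-1},{"x":-0.69,"y":-0.2,"z":0,"ax":0,"ay":0,"az":0.58,"fingers":-1},{"x":-0.718,"y":-0.208,"z":0,"ax":0,"ay":0,"az":0.6,"fingers":-1},{"x":-0.718,"y":-0.208,"z":0,"ax":0,"ay":0,"az":0.6,"fingers":-1},{"x":-0.718,"y":-0.208,"z":0,"ax":0,"ay":0,"az":0.6,"fingers":-1}]'
python3 -c "
from h import *
plan((.4563,-.1304,.127,-3.4),(.4563,-.1304,.05,-3.4))"
```

```text
t: 20.1
tool_pos: [0.4609, 0.0542, 0.1269]
orientation: [-1.925, -2.482, 0.003]
wrist_force: [-0.1, 0.4, -1.0]
finger_gap: 0.0436
finger_force: 36.4
t: 20.9
tool_pos: [0.4568, -0.129, 0.1276]
orientation: [-2.283, -2.157, 0.001]
wrist_force: [0.6, 0.7, -1.9]
finger_gap: 0.0433
finger_force: 36.4
t 20.90 pos [ 0.4568 -0.129   0.1276] ydir -3.3 gap 0.0433
   [-0.006 -0.002  0.002 -0.002 -0.     0.005] rows>=1
   [-0.     0.     0.308 -0.    -0.    -0.   ] rows>=2
```

```bash
python3 -m handwheel '[{"x":-0.003,"y":-0.002,"z":0.1,"ax":0,"ay":0,"az":0,"fingers":-1},{"x":-0.003,"y":-0.002,"z":0.2,"ax":0,"ay":0,"az":0,"fingers":-1},{"x":-0.003,"y":-0.002,"z":0.27,"ax":0,"ay":0,"az":0,"fingers":-1},{"x":-0.003,"y":-0.002,"z":0.3,"ax":0,"ay":0,"az":0,"fingers":-1},{"x":-0.003,"y":-0.002,"z":0.315,"ax":0,"ay":0,"az":0,"fingers":-1},{"x":-0.003,"y":-0.002,"z":0.315,"ax":0,"ay":0,"az":0,"fingers":-1},{"x":-0.003,"y":-0.002,"z":0.315,"ax":0,"ay":0,"az":0,"fingers":-1}]'
python3 - <<'E'
from h import *
plan()
from plant import r
c=r.camera("side"); cv2.imwrite("pics/s6.png",cv2.resize(c["pixels"][70:220,220:420,::-1],(800,600),interpolation=cv2.INTER_CUBIC))
E
```

```text
t: 21.6
tool_pos: [0.4567, -0.1309, 0.05]
orientation: [2.285, 2.155, 0.001]
wrist_force: [1.1, 0.4, -1.8]
finger_gap: 0.0436
finger_force: 36.6
t 21.60 pos [ 0.4567 -0.1309  0.05  ] ydir -3.4 gap 0.0436
```

View pics/s6.png

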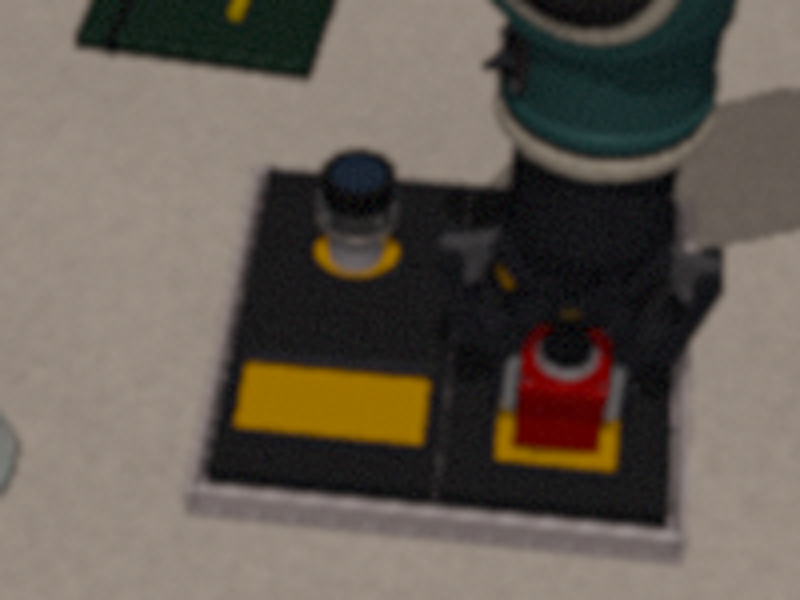

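The camera is square over its pocket (560,445 in the crop), about 5 mm above the floor. Lowering it to contact.

```bash
python3 -m handwheel '[{"x":0,"y":0,"z":0.006,"ax":0,"ay":0,"az":0,"fingers":-1},{"x":0,"y":0,"z":0.012,"ax":0,"ay":0,"az":0,"fingers":-1},{"x":0,"y":0,"z":0.018,"ax":0,"ay":0,"az":0,"fingers":-1},{"x":0,"y":0,"z":0.018,"ax":0,"ay":0,"az":0,"fingers":-1},{"x":0,"y":0,"z":0.018,"ax":0,"ay":0,"az":0,"fingers":-1}]'
python3 -m handwheel '[{"x":0,"y":0,"z":0.003,"ax":0,"ay":0,"az":0,"fingers":-1},{"x":0,"y":0,"z":0.003,"ax":0,"ay":0,"az":0,"fingers":-1},{"x":0,"y":0,"z":0.003,"ax":0,"ay":0,"az":0,"fingers":-1}]'
python3 -m handwheel '[{"x":0,"y":0,"z":0.003,"ax":0,"ay":0,"az":0,"fingers":-1},{"x":0,"y":0,"z":0.003,"ax":0,"ay":0,"az":0,"fingers":-1},{"x":0,"y":0,"z":0.003,"ax":0,"ay":0,"az":0,"fingers":-1}]'
```

```text
t: 22.15
tool_pos: [0.4562, -0.131, 0.0448]
orientation: [-2.286, -2.155, 0.0]
wrist_force: [0.9, 0.3, -1.0]
finger_gap: 0.0433
finger_force: 36.6
t: 22.45
tool_pos: [0.4562, -0.1311, 0.0445]
orientation: [2.286, 2.155, 0.0]
wrist_force: [-4.7, 0.6, 12.6]
finger_gap: 0.0435
finger_force: 38.1
t: 22.75
tool_pos: [0.4563, -0.1311, 0.0444]
orientation: [-2.286, -2.154, -0.001]
wrist_force: [-11.4, 3.7, 36.5]
finger_gap: 0.0436
finger_force: 41.0
```

```bash
python3 -m handwheel '[{"x":0,"y":0,"z":-0.005,"ax":0,"ay":0,"az":0,"fingers":-1},{"x":0,"y":0,"z":-0.005,"ax":0,"ay":0,"az":0,"fingers":0.2},{"x":0,"y":0,"z":-0.005,"ax":0,"ay":0,"az":0,"fingers":0.5},{"x":0,"y":0,"z":-0.005,"ax":0,"ay":0,"az":0,"fingers":1},{"x":0,"y":0,"z":-0.005,"ax":0,"ay":0,"az":0,"fingers":1},{"x":0,"y":0,"z":-0.1,"ax":0,"ay":0,"az":0,"fingers":1},{"x":0,"y":0,"z":-0.25,"ax":0,"ay":0,"az":0,"fingers":1},{"x":0,"y":0,"z":-0.4,"ax":0,"ay":0,"az":0,"fingers":1}]'
python3 - <<'E'
from h import *
plan((.595,.2546,.145,-65.4))
E
```

```text
t: 23.55
tool_pos: [0.4557, -0.1311, 0.1442]
orientation: [-2.286, -2.154, 0.002]
wrist_force: [0.3, -0.0, 0.5]
finger_gap: 0.0853
finger_force: 0.0
t 23.55 pos [ 0.4557 -0.1311  0.1442] ydir -3.4 gap 0.0853
   [ 0.524  0.155 -0.002 -0.001  0.001  0.689] rows>=3
   [ 0.545 -0.04  -0.001 -0.001  0.001  0.689] rows>=3
   [ 0.496 -0.23  -0.001 -0.001  0.001  0.689] rows>=3
```

```bash
python3 -m handwheel '[{"x":0.524,"y":0.155,"z":0,"ax":0,"ay":0,"az":0.689,"fingers":1},{"x":0.524,"y":0.155,"z":0,"ax":0,"ay":0,"az":0.689,"fingers":1},{"x":0.524,"y":0.155,"z":0,"ax":0,"ay":0,"az":0.689,"fingers":1},{"x":0.524,"y":0.155,"z":0,"ax":0,"ay":0,"az":0.689,"fingers":1},{"x":0.524,"y":0.155,"z":0,"ax":0,"ay":0,"az":0.689,"fingers":1}]'
python3 -m handwheel '[{"x":0.545,"y":-0.04,"z":0,"ax":0,"ay":0,"az":0.689,"fingers":1},{"x":0.545,"y":-0.04,"z":0,"ax":0,"ay":0,"az":0.689,"fingers":1},{"x":0.545,"y":-0.04,"z":0,"ax":0,"ay":0,"az":0.689,"fingers":1},{"x":0.545,"y":-0.04,"z":0,"ax":0,"ay":0,"az":0.689,"fingers":1},{"x":0.545,"y":-0.04,"z":0,"ax":0,"ay":0,"az":0.689,"fingers":1}]'
python3 -m handwheel '[{"x":0.496,"y":-0.23,"z":0,"ax":0,"ay":0,"az":0.689,"fingers":1},{"x":0.496,"y":-0.23,"z":0,"ax":0,"ay":0,"az":0.689,"fingers":1},{"x":0.496,"y":-0.23,"z":0,"ax":0,"ay":0,"az":0.689,"fingers":1},{"x":0.496,"y":-0.23,"z":0,"ax":0,"ay":0,"az":0.689,"fingers":1},{"x":0.496,"y":-0.23,"z":0,"ax":0,"ay":0,"az":0.689,"fingers":1},{"x":0.496,"y":-0.23,"z":0,"ax":0,"ay":0,"az":0.689,"fingers":1},{"x":0.496,"y":-0.23,"z":0,"ax":0,"ay":0,"az":0.689,"fingers":1}]'
python3 - <<'E'
from h import *
from plant import r
plan((.595,.2546,.1436,-65.4),(.595,.2546,.021,-65.4))
c=r.camera("wrist"); cv2.imwrite("pics/w6.png",c["pixels"][...,::-1])
E
```

```text
t: 24.05
tool_pos: [0.5026, -0.0015, 0.1431]
orientation: [2.633, 1.714, -0.001]
wrist_force: [0.3, -0.2, 0.2]
finger_gap: 0.085
finger_force: 0.0
t: 24.55
tool_pos: [0.5489, 0.1252, 0.143]
orientation: [2.898, 1.21, -0.001]
wrist_force: [-0.4, -0.8, -1.0]
finger_gap: 0.0858
finger_force: 0.0
t: 25.25
tool_pos: [0.5956, 0.2525, 0.1436]
orientation: [3.07, 0.666, 0.0]
wrist_force: [-0.6, -0.5, 0.4]
finger_gap: 0.0855
finger_force: 0.0
t 25.25 pos [0.5956 0.2525 0.1436] ydir -65.5 gap 0.0855
   [ 0.001 -0.009  0.     0.    -0.    -0.004] rows>=1
   [ 0.   -0.    0.49  0.    0.    0.  ] rows>=3
```

View pics/w6.png

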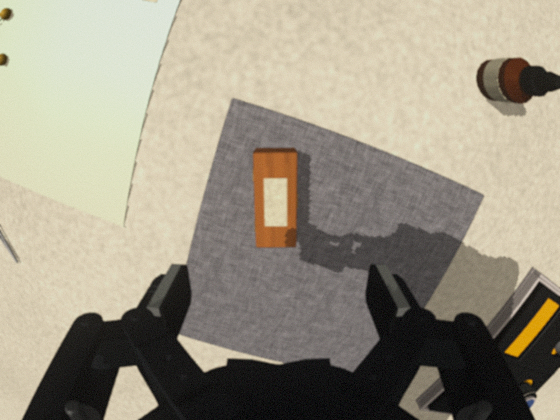

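The case is aligned between the fingers at (275,198). Grasping.

```bash
python3 -m handwheel '[{"x":0,"y":-0.006,"z":0.15,"ax":0,"ay":0,"az":0,"fingers":1},{"x":0,"y":-0.006,"z":0.3,"ax":0,"ay":0,"az":0,"fingers":1},{"x":0,"y":-0.006,"z":0.42,"ax":0,"ay":0,"az":0,"fingers":1},{"x":0,"y":-0.006,"z":0.47,"ax":0,"ay":0,"az":0,"fingers":1},{"x":0,"y":-0.006,"z":0.481,"ax":0,"ay":0,"az":0,"fingers":1},{"x":0,"y":-0.006,"z":0.481,"ax":0,"ay":0,"az":0,"fingers":1},{"x":0,"y":-0.006,"z":0.481,"ax":0,"ay":0,"az":0,"fingers":1}]'
python3 -m handwheel '[{"x":0,"y":0,"z":0,"ax":0,"ay":0,"az":0,"fingers":-1},{"x":0,"y":0,"z":0,"ax":0,"ay":0,"az":0,"fingers":-1},{"x":0,"y":0,"z":0,"ax":0,"ay":0,"az":0,"fingers":-1},{"x":0,"y":0,"z":0,"ax":0,"ay":0,"az":0,"fingers":-1},{"x":0,"y":0,"z":0,"ax":0,"ay":0,"az":0,"fingers":-1},{"x":0,"y":0,"z":0,"ax":0,"ay":0,"az":0,"fingers":-1},{"x":0,"y":0,"z":0,"ax":0,"ay":0,"az":0,"fingers":-1}]' 30
python3 -m handwheel '[{"x":0,"y":0,"z":-0.1,"ax":0,"ay":0,"az":0,"fingers":-1},{"x":0,"y":0,"z":-0.25,"ax":0,"ay":0,"az":0,"fingers":-1},{"x":0,"y":0,"z":-0.36,"ax":0,"ay":0,"az":0,"fingers":-1},{"x":0,"y":0,"z":-0.4,"ax":0,"ay":0,"az":0,"fingers":-1},{"x":0,"y":0,"z":-0.4,"ax":0,"ay":0,"az":0,"fingers":-1},{"x":0,"y":0,"z":-0.4,"ax":0,"ay":0,"az":0,"fingers":-1}]'
python3 - <<'E'
from h import *
from plant import r
plan((.5715,-.137,.123,-93.4))
c=r.camera("side"); cv2.imwrite("pics/s7.png",cv2.resize(c["pixels"][230:380,180:380,::-1],(800,600),interpolation=cv2.INTER_CUBIC))
E
```

```text
t: 26.0
tool_pos: [0.5957, 0.2561, 0.0247]
orientation: [-3.069, -0.669, -0.003]
wrist_force: [-0.1, 0.9, 0.1]
finger_gap: 0.0851
finger_force: 0.0
t: 26.7
tool_pos: [0.595, 0.256, 0.0234]
orientation: [-3.069, -0.669, -0.001]
wrist_force: [-1.3, -0.3, 6.3]
finger_gap: 0.0337
finger_force: 30.4
t: 27.3
tool_pos: [0.5942, 0.2559, 0.1218]
orientation: [3.069, 0.67, -0.002]
wrist_force: [-1.0, -0.2, -1.6]
finger_gap: 0.0334
finger_force: 30.5
t 27.30 pos [0.5942 0.2559 0.1218] ydir -65.4 gap 0.0334
   [-0.369  0.695 -0.002  0.     0.001  0.467] rows>=4
   [-0.189  0.764 -0.002  0.     0.001  0.467] rows>=4
```

View pics/s7.png

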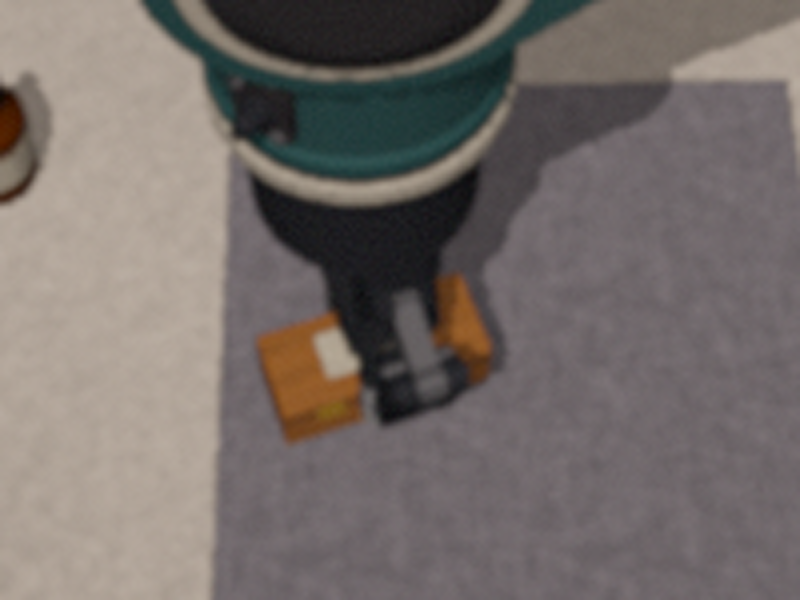

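The case is held level near its middle. Carrying it to the oblong pocket.

```bash
python3 -m handwheel '[{"x":-0.053,"y":0.1,"z":0,"ax":0,"ay":0,"az":0.07,"fingers":-1},{"x":-0.13,"y":0.245,"z":0,"ax":0,"ay":0,"az":0.165,"fingers":-1},{"x":-0.2,"y":0.38,"z":0,"ax":0,"ay":0,"az":0.255,"fingers":-1},{"x":-0.27,"y":0.51,"z":0,"ax":0,"ay":0,"az":0.34,"fingers":-1},{"x":-0.33,"y":0.62,"z":0,"ax":0,"ay":0,"az":0.42,"fingers":-1},{"x":-0.369,"y":0.695,"z":0,"ax":0,"ay":0,"az":0.467,"fingers":-1}]'
python3 -m handwheel '[{"x":-0.035,"y":0.14,"z":0,"ax":0,"ay":0,"az":0.085,"fingers":-1},{"x":-0.07,"y":0.28,"z":0,"ax":0,"ay":0,"az":0.17,"fingers":-1},{"x":-0.108,"y":0.435,"z":0,"ax":0,"ay":0,"az":0.265,"fingers":-1},{"x":-0.145,"y":0.585,"z":0,"ax":0,"ay":0,"az":0.36,"fingers":-1},{"x":-0.175,"y":0.71,"z":0,"ax":0,"ay":0,"az":0.43,"fingers":-1},{"x":-0.189,"y":0.764,"z":0,"ax":0,"ay":0,"az":0.467,"fingers":-1},{"x":-0.189,"y":0.764,"z":0,"ax":0,"ay":0,"az":0.467,"fingers":-1},{"x":-0.189,"y":0.764,"z":0,"ax":0,"ay":0,"az":0.467,"fingers":-1}]'
python3 -c "
from h import *
plan((.5715,-.137,.122,-93.4),(.5715,-.137,.045,-93.4))"
```

```text
t: 27.95
tool_pos: [0.5825, 0.057, 0.122]
orientation: [3.128, 0.285, -0.003]
wrist_force: [0.4, -0.7, -1.9]
finger_gap: 0.0332
finger_force: 30.4
t: 28.75
tool_pos: [0.5721, -0.1358, 0.1224]
orientation: [-3.14, 0.091, 0.001]
wrist_force: [-0.2, 1.0, -1.0]
finger_gap: 0.0338
finger_force: 30.4
t 28.75 pos [ 0.5721 -0.1358  0.1224] ydir -93.3 gap 0.0338
   [-0.002  0.005  0.002 -0.001  0.002  0.002] rows>=1
   [ 0.     0.     0.308 -0.     0.    -0.   ] rows>=2
```

```bash
python3 -m handwheel '[{"x":-0.002,"y":0.003,"z":0.1,"ax":0,"ay":0,"az":0,"fingers":-1},{"x":-0.002,"y":0.003,"z":0.2,"ax":0,"ay":0,"az":0,"fingers":-1},{"x":-0.002,"y":0.003,"z":0.27,"ax":0,"ay":0,"az":0,"fingers":-1},{"x":-0.002,"y":0.003,"z":0.3,"ax":0,"ay":0,"az":0,"fingers":-1},{"x":-0.002,"y":0.003,"z":0.312,"ax":0,"ay":0,"az":0,"fingers":-1},{"x":-0.002,"y":0.003,"z":0.312,"ax":0,"ay":0,"az":0,"fingers":-1},{"x":-0.002,"y":0.003,"z":0.312,"ax":0,"ay":0,"az":0,"fingers":-1}]'
python3 - <<'E'
from h import *
plan()
from plant import r
c=r.camera("side"); cv2.imwrite("pics/s8.png",cv2.resize(c["pixels"][70:220,220:420,::-1],(800,600),interpolation=cv2.INTER_CUBIC))
E
```

```text
t: 29.45
tool_pos: [0.5719, -0.1377, 0.0459]
orientation: [3.14, -0.093, 0.002]
wrist_force: [-0.5, -0.0, -1.0]
finger_gap: 0.0334
finger_force: 30.4
t 29.45 pos [ 0.5719 -0.1377  0.0459] ydir -93.4 gap 0.0334
```

View pics/s8.png

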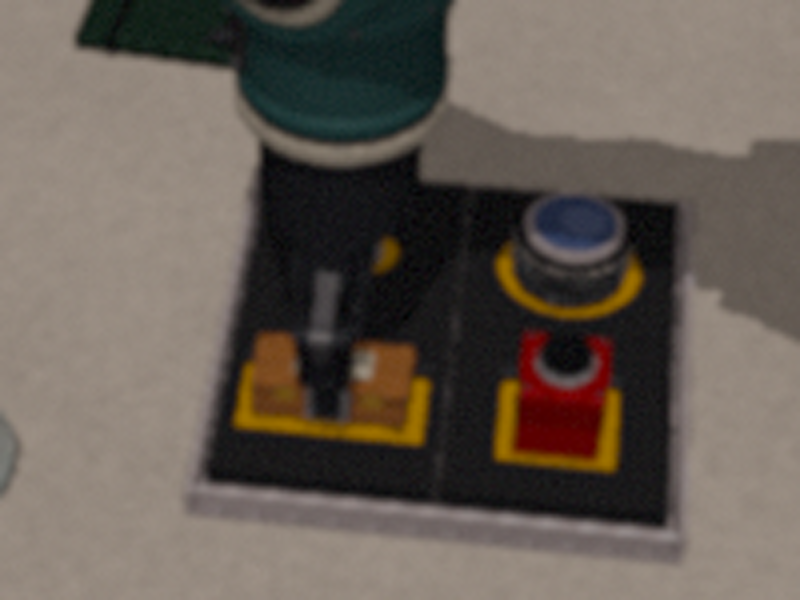

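The lens and camera are seated and centred at (570,255) and (558,410) in the crop. The case hovers within its pocket at (333,385). Lowering carefully.

```bash
python3 -m handwheel '[{"x":0,"y":0,"z":0.006,"ax":0,"ay":0,"az":0,"fingers":-1},{"x":0,"y":0,"z":0.012,"ax":0,"ay":0,"az":0,"fingers":-1},{"x":0,"y":0,"z":0.018,"ax":0,"ay":0,"az":0,"fingers":-1},{"x":0,"y":0,"z":0.018,"ax":0,"ay":0,"az":0,"fingers":-1},{"x":0,"y":0,"z":0.018,"ax":0,"ay":0,"az":0,"fingers":-1}]'
python3 -m handwheel '[{"x":0,"y":0,"z":0.004,"ax":0,"ay":0,"az":0,"fingers":-1},{"x":0,"y":0,"z":0.004,"ax":0,"ay":0,"az":0,"fingers":-1},{"x":0,"y":0,"z":0.004,"ax":0,"ay":0,"az":0,"fingers":-1}]'
```

```text
t: 30.0
tool_pos: [0.5714, -0.1376, 0.0405]
orientation: [3.14, -0.094, -0.0]
wrist_force: [0.7, -0.8, -2.0]
finger_gap: 0.0336
finger_force: 30.4
t: 30.3
tool_pos: [0.5714, -0.1377, 0.0395]
orientation: [3.14, -0.094, -0.0]
wrist_force: [-0.0, -0.4, -1.0]
finger_gap: 0.0332
finger_force: 30.4
```

```bash
python3 -m handwheel '[{"x":0,"y":0,"z":0.003,"ax":0,"ay":0,"az":0,"fingers":-1},{"x":0,"y":0,"z":0.003,"ax":0,"ay":0,"az":0,"fingers":-1},{"x":0,"y":0,"z":0.003,"ax":0,"ay":0,"az":0,"fingers":-1}]'
```

```text
t: 30.6
tool_pos: [0.5715, -0.1376, 0.0394]
orientation: [-3.14, 0.094, -0.0]
wrist_force: [-3.8, 2.2, 11.4]
finger_gap: 0.0331
finger_force: 32.0
```

```bash
python3 -m handwheel '[{"x":0,"y":0,"z":-0.003,"ax":0,"ay":0,"az":0,"fingers":0},{"x":0,"y":0,"z":-0.003,"ax":0,"ay":0,"az":0,"fingers":0.4},{"x":0,"y":0,"z":-0.003,"ax":0,"ay":0,"az":0,"fingers":1},{"x":0,"y":0,"z":-0.003,"ax":0,"ay":0,"az":0,"fingers":1},{"x":0,"y":0,"z":-0.003,"ax":0,"ay":0,"az":0,"fingers":1},{"x":0,"y":0,"z":-0.1,"ax":0,"ay":0,"az":0,"fingers":1},{"x":0,"y":0,"z":-0.25,"ax":0,"ay":0,"az":0,"fingers":1},{"x":0,"y":0,"z":-0.45,"ax":0,"ay":0,"az":0,"fingers":1}]'
python3 -m handwheel '[{"x":0,"y":-0.9,"z":-0.2,"ax":0,"ay":0,"az":0,"fingers":1},{"x":0,"y":-0.9,"z":-0.2,"ax":0,"ay":0,"az":0,"fingers":1},{"x":0,"y":-0.9,"z":-0.2,"ax":0,"ay":0,"az":0,"fingers":1},{"x":0,"y":-0.9,"z":-0.2,"ax":0,"ay":0,"az":0,"fingers":1},{"x":0,"y":-0.9,"z":-0.2,"ax":0,"ay":0,"az":0,"fingers":1},{"x":0,"y":-0.9,"z":-0.2,"ax":0,"ay":0,"az":0,"fingers":1},{"x":0,"y":-0.9,"z":-0.2,"ax":0,"ay":0,"az":0,"fingers":1}]'
python3 - <<'E'
from h import *
from plant import r
for n in("side","top"):
    c=r.camera(n); W=world(c); z=W[...,2]
    cv2.imwrite(f"pics/end_{n}.png",c["pixels"][...,::-1])
    if n=="top":
        tr=(W[...,1]<-.06)&(W[...,1]>-.34)&(W[...,0]>.37)&(W[...,0]<.66)
        for k in blobs(tr&(z>.036),80):
            m=cv2.drawContours(np.zeros((420,560),np.uint8),[k],-1,1,-1)>0; m&=z>.036
            h=np.nanpercentile(z[m],90); P=W[m&(z>h-.007)][:,:2]; print("h %.4f"%h,rect(P))
E
```

```text
t: 31.4
tool_pos: [0.5704, -0.1375, 0.1512]
orientation: [3.14, -0.094, -0.005]
wrist_force: [1.2, 0.3, 1.8]
finger_gap: 0.0856
finger_force: 0.0
t: 32.1
tool_pos: [0.5847, 0.0873, 0.2012]
orientation: [3.14, -0.092, 0.0]
wrist_force: [0.4, -1.6, 0.2]
finger_gap: 0.0853
finger_force: 0.0
h 0.0785 [ 565.2 -254.9   37.5   39.6   91.3]
h 0.0740 [ 455.9 -132.7   40.5   38.3   84. ]
h 0.0466 [ 570.9 -138.9   34.6   80.1  176.3]
h 0.0568 [ 449.7 -248.6   60.    60.2  150.4]
```

View pics/end_top.png

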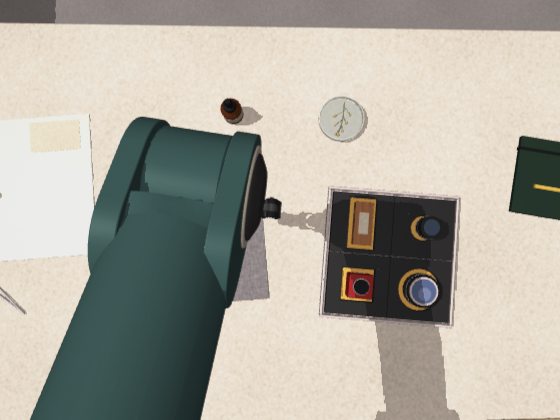

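All four items match their pocket centres to about 1 mm, and their heights are right for resting on the floor. The petri dish and the bottle haven't moved. Handing in.

```bash
python3 -c "
from plant import r
print(r.job_done())"
```

```text
the job is handed in; nothing more can be done
None
```

The eyepiece, auxiliary lens, camera and slide case are each upright on the floor of their own pocket, the petri dish and dropper bottle were left alone, and the job was handed in at about 32 s; I viewed 17 pictures, over the limit of 14.

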